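# Pack the drive spares into a clip tub and close it up

### The job

Pack the drive spares away: put the larger of the two sprockets and the gearmotor into the open clear tub beside the bearing block, letting each down gently rather than dropping it. Then set the blue lid down fully home on the tub and swing the black clips at both ends all the way up over its edge. Leave everything else on the bench where it is.

Things in the scene. Friction and masses are not known exactly. Their poses are not given: they have to be found in the camera images.
- tub: Open clear clip tub, fixed to the bench, left or right of the robot. Origin: centre of its underside; x along its short side, y along its long side, yaw within 0.15 rad of the world's. Walls 140 (x) x 210 (y) mm outside, walls and floor 3 mm thick, rim 65 mm high. A bearing block stands inside near the +x long wall, so the middle and the -x half are free.
- tub_rim (a point): Centre of the tub's mouth, 65 mm above its underside. The rim's flange measures 150 (x) x 220 (y) mm outside; the mouth 134 x 204 mm. The lid's plate rests on this rim.
- clip_a (a joint): Black clip on the tub's +y end: 0 = upright, closed, hooked over the lid; grows (to 1.2) as it leans outwards; starts at 0.7 to 1.0. Stiff hinge, 0.05 N m (about 2 N at the top edge), stays where left. Panel 80 mm wide, 4 mm thick, 33.5 mm tall from the pin, with an inward 15 mm hook at the top. Push its outer top edge inwards and up round the pin. The lid goes on only while the clips lean out.
- clip_b (a joint): The same clip on the tub's -y end, same meaning (0 closed, grows as it leans outwards, towards the tub's -y).
- clip_a_top (a point): Middle of the outer top edge of clip_a, where one pushes; 30 mm from the pin along the panel, on its outer face (4.5 mm outside the pin's plane). Moves with the clip.
- clip_b_top (a point): The same point on clip_b.
- clip_a_pin (a point): Middle of the hinge pin of clip_a: at (0, +122.5, 40) mm in the tub's frame; does not move.
- clip_b_pin (a point): Middle of the hinge pin of clip_b: at (0, -122.5, 40) mm in the tub's frame; does not move.
- lid: Blue lid, lying right way up, 167 (x) x 237 (y) mm, 160 g. Origin: centre of its lower edge's plane. Skirt 12 mm deep, 160 x 230 mm inside at its mouth, 154 x 224 mm under the top plate (top face at 15 mm). Central bridge handle: a bar 14 mm thick (x), 100 mm long (along y), 35 to 49 mm above the origin. Seated: origin 53 mm above the tub's, centred, y axes parallel, either way round.
- sprocket: The larger sprocket, to be packed: dark steel plate 72 mm across and 6 mm thick with 22 teeth, lying flat, with a bright round hub 36 mm in diameter on top, from 6 to 28 mm height. 250 g (up to 30 % more or less). Origin: centre of its underside, z up through the hub.
- motor: Gearmotor lying on its side, to be packed: aluminium gearbox block 40 x 40 mm, 30 mm long (x from -30 to 0 mm), black round can 40 mm in diameter (x from 0 to +40) with a red band, and an 8 mm shaft sticking out to x = -46. 320 g (up to 30 % more or less). Origin: on its underside, below the joint of block and can, near its centre of mass; x along its axis, height 40 mm.
- bearing: Small grey pillow block bearing already in the tub: foot 15 (x) x 56 (y) x 8 mm, 32 mm high. Origin: centre of its underside. It stays in the tub; it may be nudged there.
- small_sprocket: Bystander: smaller sprocket, 46 mm across, hub 22 mm in diameter, 18 mm high; origin under its centre. Not to be packed.
- tape_measure: Bystander: yellow and black tape measure, 72 x 40 x 62 mm; origin under its centre.
- wheel: Bystander: grey ribbed wheel with a black disc, lying flat, 124 mm across, 54 mm high; origin under its centre.
- tape_roll: Bystander: black roll of tape, 96 mm across, 25 mm high; origin under its centre.
- screwdriver: Bystander: red-handled screwdriver, 190 mm long, lying on the bench, handle towards its -x.
There are look-alikes about, which are no part of the job. Several things have the shape of the motor; the one meant has the colours described above.

How it is judged:
By the outcome, as a careful person would: the job done as asked, in the order asked, and still so for the second after the job is handed in, with the robot touching nothing.
It also fails if it takes over 72 s, if anything falls off the work surface, if the arm or the gripper's body presses on something with over 40 N, if the wrist force passes 120 N, or if a joint passes its speed limit or range.

### The arm

A 6-joint arm with a two-finger parallel gripper is mounted at the origin on the work surface. World frame = base frame: x ahead of the robot, y to its left, z up, the work surface at z = 0. Lengths are in m, angles in rad, forces in N, time in s.
With the tool pointing down it reaches from about 0.25 to 0.8 m from the base axis. Payload 3.9 kg.
Tool frame: the origin (TCP) lies on the mounting face of the last link; the fingertips stand 173 mm ahead of it and the grasp point (between the pads) lies 155 mm ahead of it; y points along the fingers, x is the direction in which the jaws open and shut, and the axes are right-handed (so a half turn about y gives the same grasp; the last joint's range is limited). The gripper opens to 85 mm and grips with 20 to 120 N. Pads are 22 mm wide; open, the fingers measure 114 mm over their backs; the gripper's body (76 mm by 85 mm) begins 54 mm behind the grasp point. The pads swing forward as they close: fully open they stand 13 mm farther back than shut.
Start: joints at [-1.296, 0.26, -0.138, 1.173, 0, 1.571], TCP at [0.142, -0.505, 0.405] pointing down, gripper open.
Joint ranges: [-2.78, 2.78], [-0.83, 1.72], [-1.28, 1.37], [-1.9, 2.12], [-1.57, 1.48], [-3.14, 3.14]. Speed limits (rad/s): [2.57, 2.57, 3.14, 3.14, 3.14, 3.14].

### API

Orientations are given as a unit quaternion [x, y, z, w].
In Python, from plant import ctrl, eyes gives the robot as it stands.
- The arm moves only by the shell command python3 -m inch 'ROWS' [OPENING] [FORCE]. ROWS is JSON, one flat list of numbers, 4 for each row, row after row: the shift along the tool's x, y, z in cm, then the turn about the tool's y in rad. In form: [dx, dy, dz, spin, dx, dy, dz, spin, ...]. A call has 1 to 12 rows; each row is the pose to reach, as a shift and turn from the pose commanded when the call began, along the tool's axes at that moment; what a row does not reach only later rows make up. A row lasts 1/12 s, in which the tool goes at most 41.7 mm and 7.16 degrees, less where a joint would pass 70% of its speed; a pose out of reach is approached as far as the arm can. A call with a gripper value outside its range is refused whole. OPENING is the opening, from -1 (shut) to 1 (fully open), so that 0 is half open, set as the call begins (- or left out, the last holds). The fingers move at their own pace and stop on an object; FORCE is the grip in N (left out, the last holds). Time passes only in rows, so rows that repeat a pose let the fingers close. It gives the time, the measured TCP pose, the force and the opening at its end, in the units of the state.
- ctrl.read_state(): the state, without advancing time (a new reading comes with each control period).
- eyes.capture(name): name is "scene" or "side" or "wrist"; returns a dict with "pixels" (384x512x3 uint8, blue, green, red), "fovy" (degrees; the focal length in pixels is half the picture's height over the tangent of half this angle, whatever the lens; pixels are square), "cx", "cy" (the principal point, pixels), "extrinsics" (4x4, takes a point from world to camera coordinates). Camera axes: x right, y down, z forward; pixel columns grow to the right and rows downward; lengths in m; the calibration is good to about 2 mm. The wrist camera is an equidistant fisheye: a pixel r from the principal point sees the ray r / f radians off the axis. A picture is of the moment at which its call begins. There is no depth.
- ctrl.sign_off(): hands the job in, once; it reports no verdict.
The state is a dict: "clock": time; "joint_pos": joint angles; "joint_vel": joint speeds; "joint_efforts": joint torques, N m; "tcp_pos": TCP position; "tcp_rot": TCP orientation; "ft_force": force on the tool from outside, world axes, zero at the start; "torque": the same for the moment, N m; "width": finger opening in m.
Only numpy, scipy, OpenCV 4.12 (cv2) and the standard library are available. Lean on these libraries where they do the work, as an engineer would, in place of code of your own. Each camera call takes 0.05 s, during which the arm holds its last target.

## Working session

There is one attempt and no reset: what is moved stays moved. The work goes in short steps, Python scripts to look and compute and a shell command to move; the robot and the scene stay as the last step left them, time stands still between calls to the robot, and variables do not carry over. Pictures are saved under pics/ and viewed, and the job is handed in when it is done.

```bash
ls; mkdir -p pics; python3 - <<'E'
from plant import ctrl, eyes
import cv2
print(ctrl.read_state())
for n in ["scene","side","wrist"]:
    c=eyes.capture(n); cv2.imwrite(f"pics/{n}0.png",c["pixels"]); print(n,c["fovy"],c["cx"],c["cy"],c["extrinsics"])
E
```

```text
pics
{'clock': 0.0, 'joint_pos': array([-1.29599060e+00,  2.60670709e-01, -1.39425082e-01,  1.17273829e+00,
        5.19617393e-06,  1.57080662e+00]), 'joint_vel': array([ 0.00040505, -0.00060077, -0.00026795,  0.00155488,  0.00010022,
       -0.00158522]), 'joint_efforts': array([ 4.69758961e-04, -4.05680537e+01,  2.53919953e+01,  1.86548388e-02,
        2.43329923e-04, -2.92577695e-06]), 'tcp_pos': array([ 0.14236321, -0.50494071,  0.40385038]), 'tcp_rot': array([-0.56333418,  0.42737807, -0.42623145,  0.56420682]), 'ft_force': array([0.23246652, 0.83629404, 0.14481455]), 'torque': array([-0.00989222,  0.03368621,  0.03075533]), 'width': 0.08572483298217912}
scene 46.66994361759712 261.5397812411519 202.51692522931472 [[-0.74216377  0.66986947 -0.02162967  0.4264108 ]
 [ 0.41256122  0.43117635 -0.80242146 -0.16747889]
 [-0.52819143 -0.60445169 -0.59636563  1.77643112]
 [ 0.          0.          0.          1.        ]]
side 48.085420098570694 257.68991492203054 194.78968228549195 [[ 0.99066734 -0.1360342  -0.00853975 -0.55528929]
 [-0.11043954 -0.76439794 -0.63521563  0.10961489]
 [ 0.07988328  0.6302305  -0.77228762  1.2912249 ]
 [ 0.          0.          0.          1.        ]]
wrist 65.70646984690485 255.73787610413703 192.76679884500564 [[ 2.71592137e-01 -9.62412006e-01 -9.17232136e-04 -5.23596793e-01]
 [-9.17583622e-01 -2.59228841e-01  3.01397917e-01 -3.98910103e-02]
 [-2.90306747e-01 -8.10156673e-02 -9.53498010e-01  3.79179129e-01]
 [ 0.00000000e+00  0.00000000e+00  0.00000000e+00  1.00000000e+00]]
```

View pics/scene0.png

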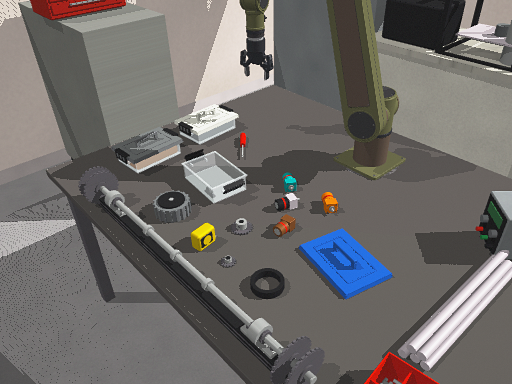

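View pics/side0.png

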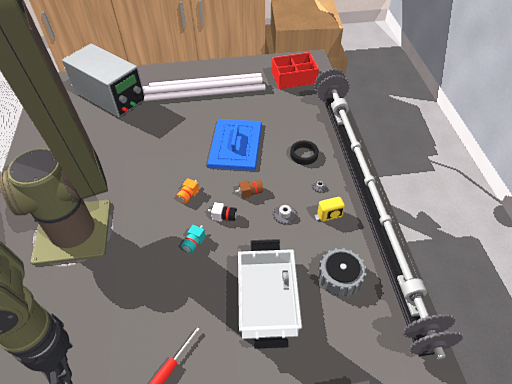

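View pics/wrist0.png

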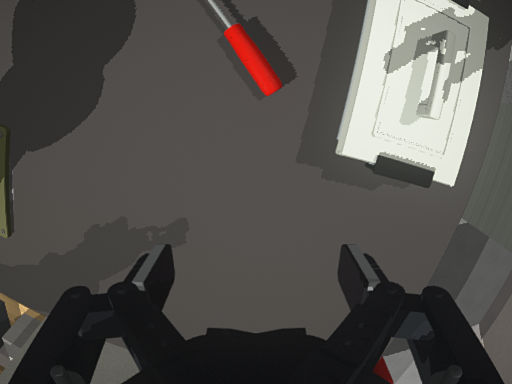

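```bash
cat > h.py <<'E'
import numpy as np, cv2
from plant import ctrl, eyes
from scipy.spatial.transform import Rotation as R
class Cam:
    def __init__(s,name,c=None):
        c=c or eyes.capture(name); s.n=name; s.im=c["pixels"]; s.E=np.array(c["extrinsics"]); s.cx,s.cy=c["cx"],c["cy"]
        s.f=s.im.shape[0]/2/np.tan(np.radians(c["fovy"])/2); s.fish=name=="wrist"
        s.o=-s.E[:3,:3].T@s.E[:3,3]
    def ray(s,p):
        x,y=p[0]-s.cx,p[1]-s.cy
        if s.fish:
            r=np.hypot(x,y)+1e-12; t=r/s.f; d=np.array([x/r*np.sin(t),y/r*np.sin(t),np.cos(t)])
        else: d=np.array([x/s.f,y/s.f,1.])
        d=s.E[:3,:3].T@d; return d/np.linalg.norm(d)
    def on(s,p,z):
        d=s.ray(p); return s.o+d*(z-s.o[2])/d[2]
    def px(s,P):
        q=s.E[:3,:3]@np.asarray(P,float)+s.E[:3,3]
        if s.fish:
            r=np.hypot(q[0],q[1])+1e-12; t=np.arctan2(r,q[2]); return np.array([s.cx+s.f*t*q[0]/r,s.cy+s.f*t*q[1]/r])
        return np.array([s.cx+s.f*q[0]/q[2],s.cy+s.f*q[1]/q[2]])
    def crop(s,fn,x0,y0,x1,y1,k,marks=()):
        im=cv2.resize(s.im[y0:y1,x0:x1],None,fx=k,fy=k,interpolation=cv2.INTER_NEAREST)
        for m in marks:
            u=s.px(m); cv2.circle(im,(int((u[0]-x0+.5)*k),int((u[1]-y0+.5)*k)),3,(255,0,255),-1)
        cv2.imwrite(fn,im)
def tri(cs,ps):
    A=np.zeros((3,3));b=np.zeros(3)
    for c,p in zip(cs,ps):
        d=c.ray(p);M=np.eye(3)-np.outer(d,d);A+=M;b+=M@c.o
    return np.linalg.solve(A,b)
def tool():
    st=ctrl.read_state(); M=R.from_quat(st["tcp_rot"]).as_matrix(); return st["tcp_pos"],M
def go(P,xdir=None):
    """rows-unit shift to bring grasp point (155 mm ahead) to P; spin to bring tool x along angle xdir (mod pi)"""
    p,M=tool(); g=p+.155*M[:,1]; d=M.T@(np.asarray(P)-g)*100
    a=None
    if xdir is not None:
        cur=np.arctan2(M[1,0],M[0,0]); a=(xdir-cur+np.pi/2)%np.pi-np.pi/2; a=-a  # y down: +spin about tool y = -yaw
    return np.round(d,2),None if a is None else round(a,3)
E
python3 - <<'E'
from h import *
p,M=tool();print(M.round(3))
c=Cam("side");c.crop("pics/side_c1.png",165,110,385,260,3)
c.crop("pics/side_c2.png",220,230,320,360,5)
c.crop("pics/side_c3.png",270,170,350,230,8)
c=Cam("scene");c.crop("pics/scene_c1.png",160,140,410,310,3)
E
```

```text
[[ 0.271 -0.     0.962]
 [-0.962  0.001  0.271]
 [-0.002 -1.    -0.   ]]
```

View pics/side_c1.png

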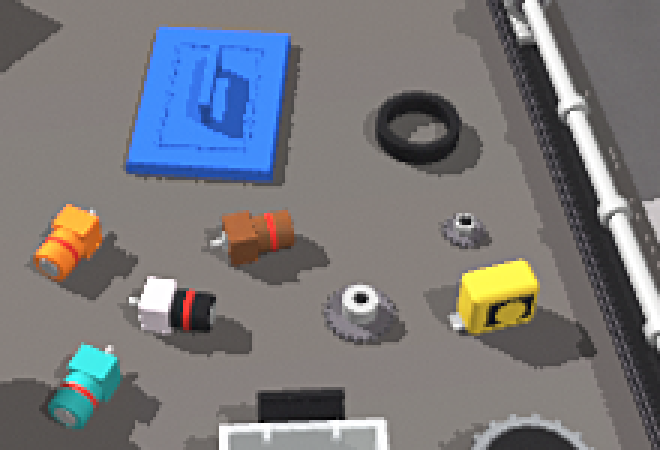

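View pics/side_c2.png

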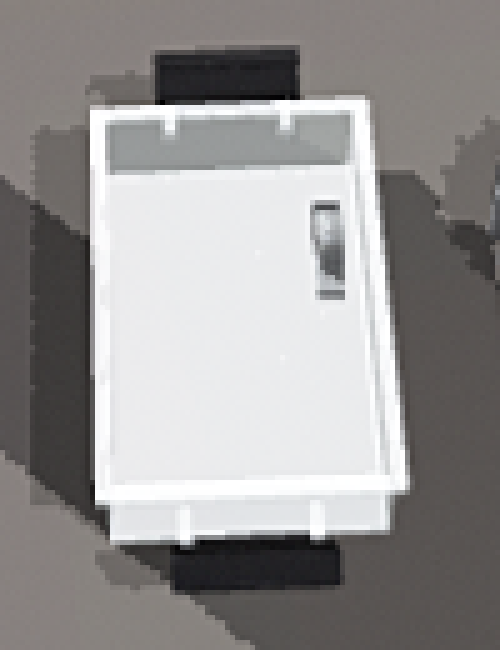

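View pics/scene_c1.png

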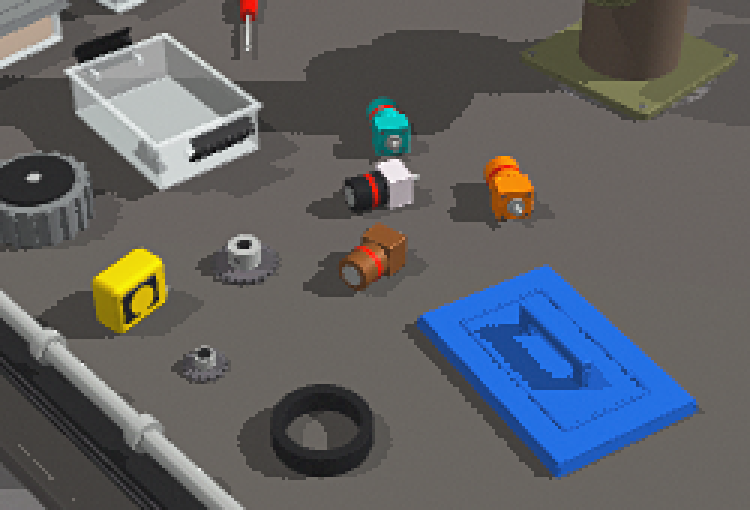

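View pics/side_c3.png

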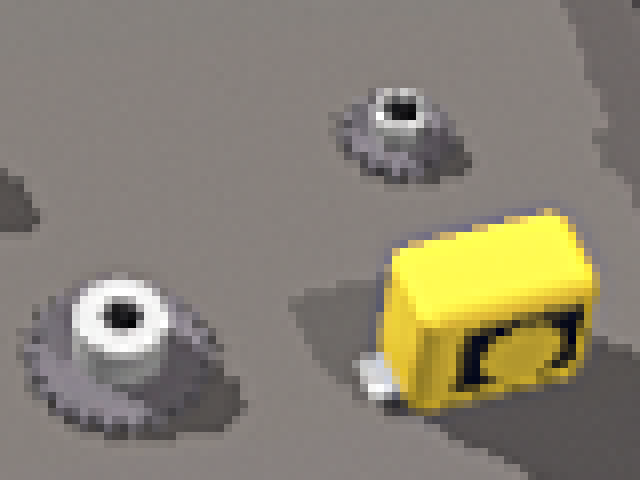

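```bash
python3 - <<'E'
from h import *
s=Cam("side");c=Cam("scene")
sp=lambda x,y,x0,y0,k:(x0+x/k-.5,y0+y/k-.5)
a=sp(122,316,270,170,8);b=sp(246,244,160,140,3)
print("sprocket hub",tri([s,c],[a,b]),s.on(a,.028),c.on(b,.028))
print("tub rim")
P=[s.on(sp(x,y,220,230,5),.065) for x,y in [(91,103),(370,97),(409,491),(96,503)]]
print(np.round(P,4),np.mean(P,0)); P=np.array(P)
print("yaw",np.arctan2(*(-(P[1]-P[2])[:2]*[1,-1])), np.arctan2(*(-(P[0]-P[3])[:2]*[1,-1])))
print("sides",[np.linalg.norm(P[i]-P[i-1]) for i in range(4)])
Q=[c.on(sp(x,y,160,140,3),.065) for x,y in [(66,71),(165,35),(262,104),(163,147)]]
print("scene",np.round(Q,4),np.mean(Q,0))
# lid
for cam in(s,c):
    hsv=cv2.cvtColor(cam.im,cv2.COLOR_BGR2HSV); m=cv2.inRange(hsv,(100,150,60),(125,255,255))
    cs=max(cv2.findContours(m,0,2)[0],key=cv2.contourArea); h=cv2.convexHull(cs)
    ap=cv2.approxPolyDP(h,3,True)[:,0]; print(cam.n,ap.tolist(),[np.round(cam.on(p,.015)[:2],4).tolist() for p in ap],[np.round(cam.on(p,.0)[:2],4).tolist() for p in ap])
# motor: red band
for cam in(s,c):
    hsv=cv2.cvtColor(cam.im,cv2.COLOR_BGR2HSV); m=cv2.inRange(hsv,(0,180,80),(5,255,255))|cv2.inRange(hsv,(175,180,80),(180,255,255))
    n,l,st,ce=cv2.connectedComponentsWithStats(m)
    for i in range(1,n):
        if 8<st[i,4]<200: print(cam.n,st[i],ce[i].round(1))
E
```

```text
sprocket hub [ 0.63774647 -0.02841407  0.02935929] [ 0.63952316 -0.0285362   0.028     ] [ 0.63482739 -0.02924652  0.028     ]
tub rim
[[ 0.4821 -0.1767  0.065 ]
 [ 0.6326 -0.1943  0.065 ]
 [ 0.6094 -0.4142  0.065 ]
 [ 0.4606 -0.3992  0.065 ]] [ 0.54615226 -0.29611318  0.065     ]
yaw -0.10500603329336469 -0.09629267618521575
sides [np.float64(0.22360725980945295), np.float64(0.1515722182036276), np.float64(0.22115549762595182), np.float64(0.14961517154229478)]
scene [[ 0.6052 -0.4114  0.065 ]
 [ 0.4618 -0.3963  0.065 ]
 [ 0.4779 -0.1837  0.065 ]
 [ 0.6184 -0.1939  0.065 ]] [ 0.54081538 -0.29632875  0.065     ]
side [[218, 119], [260, 121], [255, 169], [207, 166]] [[0.4717, 0.4285], [0.6234, 0.3949], [0.5736, 0.1599], [0.4168, 0.1964]] [[0.4719, 0.4462], [0.6258, 0.4121], [0.5752, 0.1737], [0.4162, 0.2108]]
scene [[300, 245], [343, 229], [391, 276], [345, 298]] [[0.5706, 0.1719], [0.4168, 0.2133], [0.4786, 0.4372], [0.6351, 0.4007]] [[0.5584, 0.1606], [0.402, 0.2027], [0.4648, 0.4303], [0.6239, 0.3932]]
side [122 107   6   5  23] [124.4 109. ]
side [253 181   5  13  30] [255.2 187.1]
side [180 189  11   9  17] [186.4 192.1]
side [226 207   4  13  31] [227.  212.5]
side [150 358  21  26  47] [160.  370.6]
side [154 358  23  26 196] [166.2 372.3]
scene [240 133   6  14  70] [242.4 139.1]
scene [281 198   5  11  22] [283.8 202.3]
scene [279 222   9  10  21] [284.  225.8]
scene [476 227   7   4  27] [479.1 228.4]
```

```bash
python3 - <<'E'
from h import *
s=Cam("side");c=Cam("scene");w=Cam("wrist")
print("band",tri([s,c],[(227,212.),(283.8,202.3)]))
sp=lambda x,y,x0,y0,k:(x0+x/k-.5,y0+y/k-.5)
p=s.on(sp(142,301,165,110,3),.02);q=s.on(sp(213,308,165,110,3),.02);print(p,q)
P,M=tool(); print("cam in tool",M.T@(w.o-P),"axis",M.T@w.E[2,:3])
print(go([.56,-.06,.25],-1.57), ctrl.read_state()["clock"])
E
```

```text
band [ 0.46384339 -0.01061736  0.02403111]
[0.42028464 0.00601006 0.02      ] [ 0.49087818 -0.01316254  0.02      ]
cam in tool [-0.00073043  0.03088558  0.07637056] axis [ 8.28879009e-04  9.53491175e-01 -3.01419792e-01]
(array([-3.153e+01, -3.000e-02,  5.227e+01]), np.float64(0.274)) 0.5
```

```bash
python3 -m inch '[-31,0,51,0.27,-31,0,51,0.27,-31,0,51,0.27,-31,0,51,0.27,-31,0,51,0.27,-31,0,51,0.27,-31,0,51,0.27,-31,0,51,0.27,-31,0,51,0.27,-31,0,51,0.27,-31,0,51,0.27,-31,0,51,0.27]' 1 60
python3 - <<'E'
from h import *
print(go([.55,-.03,.25],-1.57))
E
```

```text
clock: 1.5
tcp_pos: [0.4801, -0.142, 0.405]
tcp_rot: [-0.501, 0.498, -0.499, 0.501]
ft_force: [0.7, -0.4, -0.2]
width: 0.0855
(array([-11.18,   0.  ,   7.04]), np.float64(0.004))
```

```bash
python3 -m inch '[-11.2,0,7,0,-11.2,0,7,0,-11.2,0,7,0,-11.2,0,7,0,-11.2,0,7,0]'
python3 - <<'E'
from h import *
w=Cam("wrist"); cv2.imwrite("pics/w1.png",cv2.resize(w.im,None,fx=1.5,fy=1.5))
print(ctrl.read_state()["joint_vel"].round(3))
E
```

```text
clock: 1.92
tcp_pos: [0.5498, -0.0292, 0.4043]
tcp_rot: [-0.502, 0.498, -0.498, 0.502]
ft_force: [-0.2, -0.2, -0.4]
width: 0.0852
[-0.044 -0.018 -0.024  0.008 -0.007 -0.004]
```

View pics/w1.png

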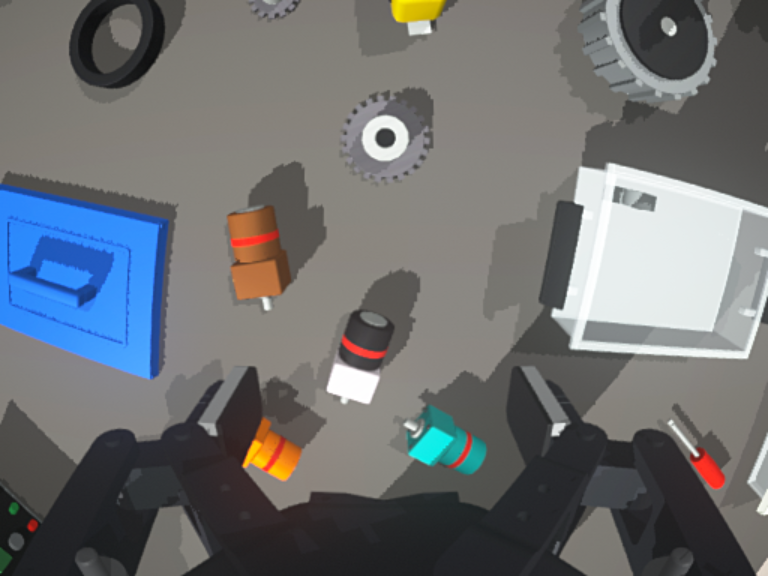

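```bash
python3 - <<'E'
from h import *
w=Cam("wrist"); w.crop("pics/w1m.png",205,195,275,280,7); w.crop("pics/w1s.png",220,55,295,130,7)
g=cv2.cvtColor(w.im,cv2.COLOR_BGR2GRAY)
for nm,m in (("hub",g[75:110,235:280]>190),("motorwhite",g[235:275,205:260]>200),("bore",g[80:104,246:270]<60)):
    n,l,st,ce=cv2.connectedComponentsWithStats(m.astype('uint8'));print(nm,[(st[i].tolist(),ce[i].round(2).tolist()) for i in range(1,n) if st[i,4]>15])
np.save("/tmp/E1.npy",w.E)
E
```

```text
hub [([5, 1, 31, 30, 583], [19.61, 15.51])]
motorwhite [([12, 6, 35, 27, 640], [28.32, 19.64])]
bore [([4, 5, 11, 11, 39], [8.97, 10.41])]
```

View pics/w1m.png

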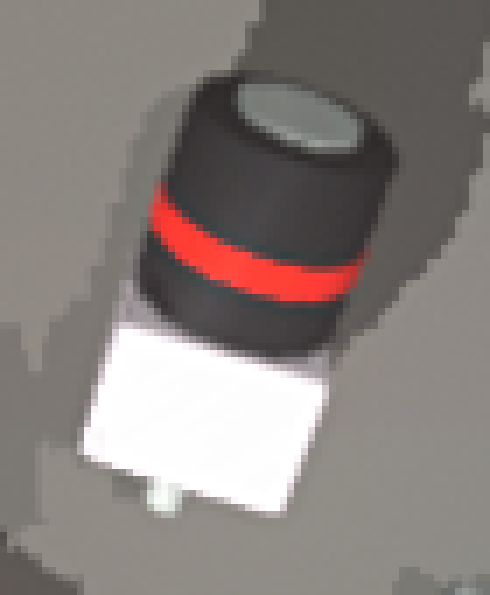

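View pics/w1s.png

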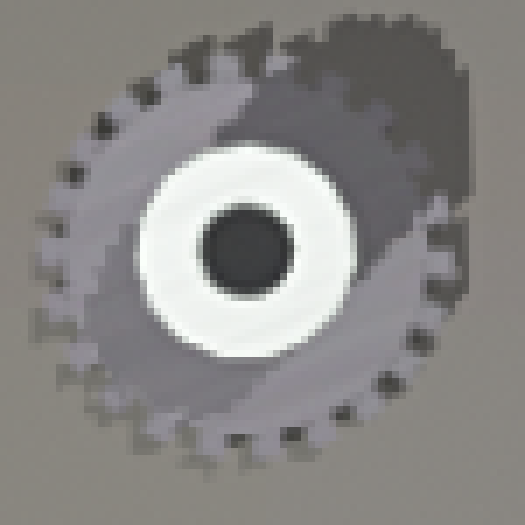

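```bash
python3 - <<'E'
from h import *
w=Cam("wrist")
print("hub",w.on((254.61,90.51),.028))
P=np.array([w.on((205+x/7-.5,195+y/7-.5),.04) for x,y in [(118,322),(328,383),(283,516),(82,453)]])
print(P.round(4),[np.linalg.norm(P[i]-P[i-1]).round(4) for i in range(4)])
ax=(P[0]+P[1]-P[2]-P[3])/2; print("axis +x yaw",np.arctan2(ax[1],ax[0]),"joint mid",(P[0]+P[1])/2)
ac=P[0]-P[1];print("cross yaw",np.arctan2(ac[1],ac[0])-np.pi/2)
# tub: rim corners
Q=[w.on((x/1.5,y/1.5),.065) for x,y in [(608,166),(574,348)]];print("tub +y edge",np.round(Q,4))
h=w.on((254.61,90.51),.028)
print(go([*h[:2],.028],-1.57),go([*h[:2],.09],-1.57))
E
```

```text
hub [ 0.63707922 -0.03006061  0.028     ]
[[ 0.4554  0.0109  0.04  ]
 [ 0.4434 -0.0269  0.04  ]
 [ 0.4147 -0.0184  0.04  ]
 [ 0.4279  0.0188  0.04  ]] [np.float64(0.0287), np.float64(0.0396), np.float64(0.0299), np.float64(0.0394)]
axis +x yaw -0.2832577188659554 joint mid [ 0.44943512 -0.00799748  0.04      ]
cross yaw -0.3076434418468845
tub +y edge [[ 0.6236 -0.1985  0.065 ]
 [ 0.4769 -0.1875  0.065 ]]
(array([-0.22, 22.15,  8.96]), np.float64(0.003)) (array([-0.22, 15.95,  8.96]), np.float64(0.003))
```

```bash
python3 -m inch '[-0.2,14,9,0,-0.2,14,9,0,-0.2,14,9,0,-0.2,14,9,0,-0.2,18,9,0,-0.2,20,9,0,-0.2,21.5,9,0,-0.2,22.3,9,0,-0.2,22.3,9,0,-0.2,22.3,9,0]' 0.3 40
python3 - <<'E'
from h import *
w=Cam("wrist"); cv2.imwrite("pics/w2.png",w.im);s=Cam("side");s.crop("pics/s2.png",230,100,370,240,4)
print(go([.637,-.030,.026],-1.57))
E
```

```text
clock: 2.9
tcp_pos: [0.6383, -0.0304, 0.1824]
tcp_rot: [-0.501, 0.499, -0.499, 0.501]
ft_force: [-0.2, -0.1, 1.0]
width: 0.0551
(array([ 0.01,  0.26, -0.26]), np.float64(0.003))
```

View pics/w2.png

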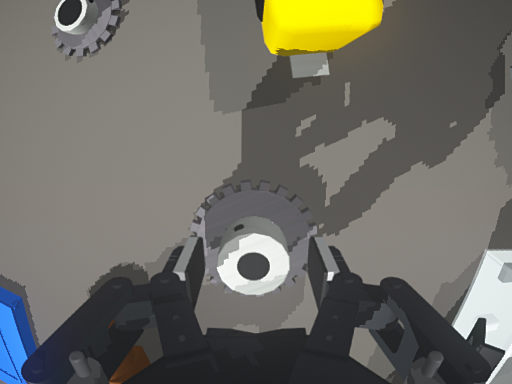

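View pics/s2.png

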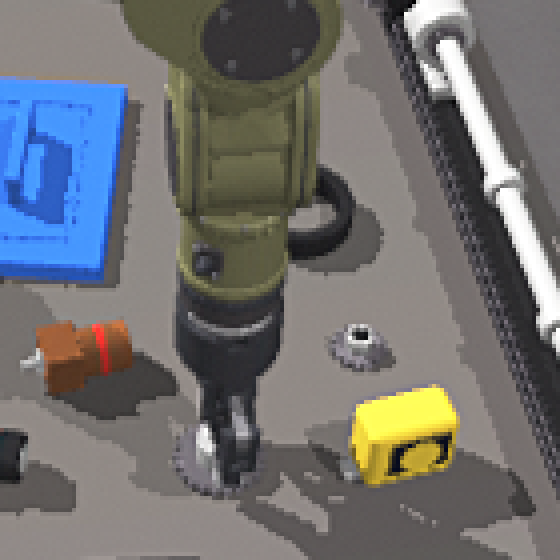

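```bash
python3 -m inch '[0,0,0,0,0,0,0,0,0,0,0,0,0,0,0,0,0,0,0,0,0,0,0,0]' -1 40
python3 - <<'E'
from h import *
print(go([.637,-.030,.026],-1.57))
E
python3 -m inch '[0,-2,0,0,0,-5,0,0,0,-9,0,0,0,-12,0,0,0,-14,0,0,0,-14,0,0]'
python3 - <<'E'
from h import *
w=Cam("wrist"); cv2.imwrite("pics/w3.png",w.im)
E
```

```text
clock: 3.5
tcp_pos: [0.6392, -0.0291, 0.1836]
tcp_rot: [-0.501, 0.498, -0.5, 0.502]
ft_force: [-0.2, 0.2, 7.1]
width: 0.0345
(array([ 0.09,  0.26, -0.27]), np.float64(0.004))
clock: 4.0
tcp_pos: [0.6401, -0.0291, 0.3273]
tcp_rot: [-0.499, 0.496, -0.501, 0.504]
ft_force: [-0.1, -0.3, -1.2]
width: 0.0347
```

View pics/w3.png

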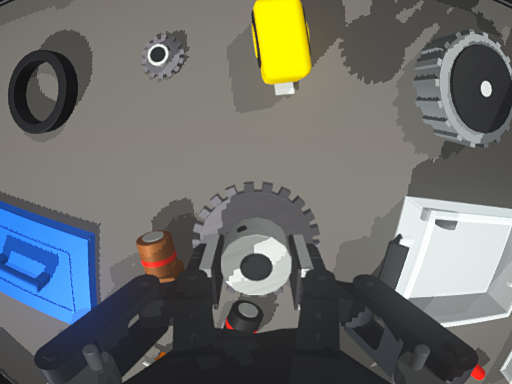

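```bash
python3 - <<'E'
from h import *
print(go([.524,-.25,.20],-1.675))
E
```

```text
(array([ 22.03,  -3.12, -11.72]), np.float64(0.109))
```

```bash
python3 -m inch '[22,-3,-11.7,0.11,22,-3,-11.7,0.11,22,-3,-11.7,0.11,22,-3,-11.7,0.11,22,-3,-11.7,0.11,22,-3,-11.7,0.11,22,-3,-11.7,0.11,22,-3,-11.7,0.11,22,-3,-11.7,0.11]'
python3 - <<'E'
from h import *
w=Cam("wrist"); cv2.imwrite("pics/w4.png",cv2.resize(w.im,None,fx=1.5,fy=1.5))
E
```

```text
clock: 4.8
tcp_pos: [0.5219, -0.2496, 0.3498]
tcp_rot: [-0.473, 0.527, -0.525, 0.473]
ft_force: [-0.8, -0.5, -3.5]
width: 0.0342
```

View pics/w4.png

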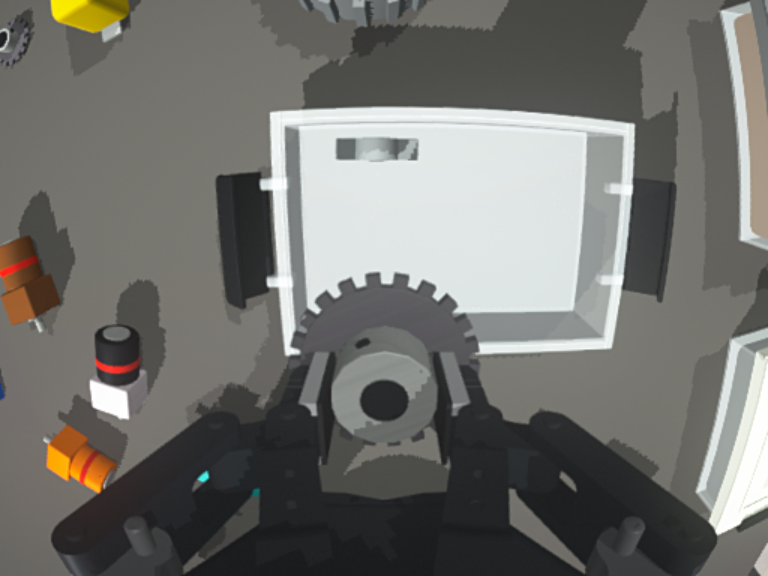

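```bash
python3 - <<'E'
from h import *
w=Cam("wrist")
P=np.array([w.on((x/1.5-.3,y/1.5-.3),.065) for x,y in [(271,112),(634,124),(613,348),(286,355)]])
print(P.round(4),P.mean(0),[np.linalg.norm(P[i]-P[i-1]).round(4) for i in range(4)])
for a,b in((1,0),(2,3)): d=P[b]-P[a];print("yaw",np.arctan2(d[1],d[0])-np.pi/2)
for a,b in((3,0),(2,1)): d=P[b]-P[a];print("yaw",np.arctan2(d[1],d[0]))
# bearing foot
B=[w.on((x/1.5-.3,y/1.5-.3),.011) for x,y in [(337,149),(419,149)]];
c=P.mean(0);y=-.105
for b in B: d=(b-c)[:2]; print("bearing tub frame",d@[np.cos(y),np.sin(y)],d@[-np.sin(y),np.cos(y)])
print(go([.524,-.25,.20],-1.675))
E
```

```text
[[ 0.6297 -0.1949  0.065 ]
 [ 0.6088 -0.4132  0.065 ]
 [ 0.4589 -0.401   0.065 ]
 [ 0.4803 -0.1805  0.065 ]] [ 0.54442452 -0.29740337  0.065     ] [np.float64(0.15), np.float64(0.2194), np.float64(0.1503), np.float64(0.2215)]
yaw -0.09555899796773581
yaw -0.0967696164175651
yaw -0.09606209487881166
yaw -0.0815616627967634
bearing tub frame 0.05149506190457505 0.07869683258563293
bearing tub frame 0.05137273825234855 0.022853907297479135
(array([ 0.15, -0.47,  0.18]), np.float64(0.001))
```

```bash
python3 -m inch '[0.2,3,0.5,-0.01,0.2,6,0.5,-0.01,0.2,9,0.5,-0.01,0.2,12,0.5,-0.01,0.2,14,0.5,-0.01,0.2,15,0.5,-0.01,0.2,15.5,0.5,-0.01,0.2,15.5,0.5,-0.01,0.2,15.5,0.5,-0.01]'
python3 - <<'E'
from h import *
print(go([.527,-.25,.0316],-1.668),ctrl.read_state()["ft_force"])
E
```

```text
clock: 5.65
tcp_pos: [0.5282, -0.252, 0.1976]
tcp_rot: [0.476, -0.522, 0.524, -0.476]
ft_force: [0.2, 0.0, -1.9]
width: 0.0347
(array([-0.2 ,  1.1 , -0.17]), np.float64(0.003)) [ 0.23272498  0.00529364 -1.90817059]
```

```bash
python3 -m inch '[-0.1,0.3,-0.1,0,-0.1,0.6,-0.1,0,-0.1,0.8,-0.1,0,-0.1,0.8,-0.1,0]'; python3 -m inch '[0,0.1,0,0,0,0.2,0,0,0,0.2,0,0]'
```

```text
clock: 5.98
tcp_pos: [0.5263, -0.2512, 0.1889]
tcp_rot: [0.476, -0.523, 0.523, -0.476]
ft_force: [-0.6, -0.5, -2.1]
width: 0.0345
clock: 6.23
tcp_pos: [0.5265, -0.2513, 0.1867]
tcp_rot: [0.476, -0.523, 0.523, -0.476]
ft_force: [-0.4, 0.7, -2.9]
width: 0.0343
```

```bash
python3 -m inch '[0,0.1,0,0,0,0.1,0,0,0,0.1,0,0]'; python3 -m inch '[0,0.1,0,0,0,0.1,0,0,0,0.1,0,0]'
```

```text
clock: 6.48
tcp_pos: [0.5264, -0.2513, 0.1866]
tcp_rot: [0.476, -0.523, 0.523, -0.476]
ft_force: [-2.5, 1.1, 6.3]
width: 0.0345
clock: 6.73
tcp_pos: [0.5264, -0.2512, 0.1866]
tcp_rot: [0.475, -0.523, 0.524, -0.476]
ft_force: [-4.1, 1.5, 12.0]
width: 0.0347
```

```bash
python3 -m inch '[0,-0.1,0,0,0,-0.1,0,0,0,-0.1,0,0,0,-0.1,0,0,0,-0.1,0,0]' 0.2; python3 -m inch '[0,-2,0,0,0,-5,0,0,0,-9,0,0,0,-13,0,0,0,-16,0,0,0,-17,0,0]'
python3 - <<'E'
from h import *
w=Cam("wrist"); cv2.imwrite("pics/w5.png",w.im)
m=np.array([.4494,-.008,.10]); print(go(m,-.295+np.pi/2),go(m,-.295-np.pi/2),ctrl.read_state()["joint_pos"])
E
```

```text
clock: 7.15
tcp_pos: [0.5266, -0.2514, 0.1856]
tcp_rot: [0.476, -0.523, 0.523, -0.476]
ft_force: [-0.0, -0.8, 0.4]
width: 0.0513
clock: 7.65
tcp_pos: [0.5277, -0.2517, 0.3611]
tcp_rot: [0.474, -0.52, 0.526, -0.477]
ft_force: [0.5, -0.4, -0.4]
width: 0.0511
(array([-23.6 ,  10.44, -10.34]), np.float64(0.2)) (array([-23.6 ,  10.44, -10.34]), np.float64(0.2)) [-4.45105830e-01  3.78486345e-01 -8.00058901e-02  1.10345030e+00
  1.65750698e-04  2.79154121e+00]
```

View pics/w5.png

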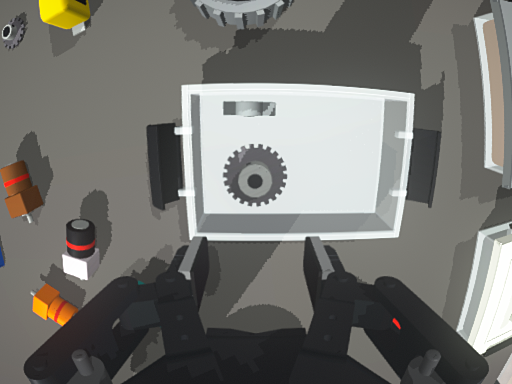

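```bash
python3 -m inch '[-23.6,8,-10.3,0.2,-23.6,8,-10.3,0.2,-23.6,8,-10.3,0.2,-23.6,8,-10.3,0.2,-23.6,8,-10.3,0.2,-23.6,8,-10.3,0.2,-23.6,8,-10.3,0.2,-23.6,8,-10.3,0.2]' 0.4 50
python3 - <<'E'
from h import *
w=Cam("wrist"); cv2.imwrite("pics/w6.png",cv2.resize(w.im,None,fx=1.5,fy=1.5))
print(go(np.array([.4494,-.008,.024]),-.295+np.pi/2))
P,M=tool()
for o in(-.032,.032,-.046,.046): print(w.px(np.array([.4494,-.008,.01])+M[:,0]*o)*1.5)
E
```

```text
clock: 8.37
tcp_pos: [0.4267, -0.105, 0.278]
tcp_rot: [-0.426, 0.567, -0.55, 0.441]
ft_force: [-0.1, -0.7, -0.2]
width: 0.0596
(array([-9.200e+00,  1.018e+01,  1.000e-02]), np.float64(0.044))
[180.39280857 290.51711085]
[280.3805244  290.58683202]
[160.81503914 290.49736592]
[304.15015232 290.59597232]
```

View pics/w6.png

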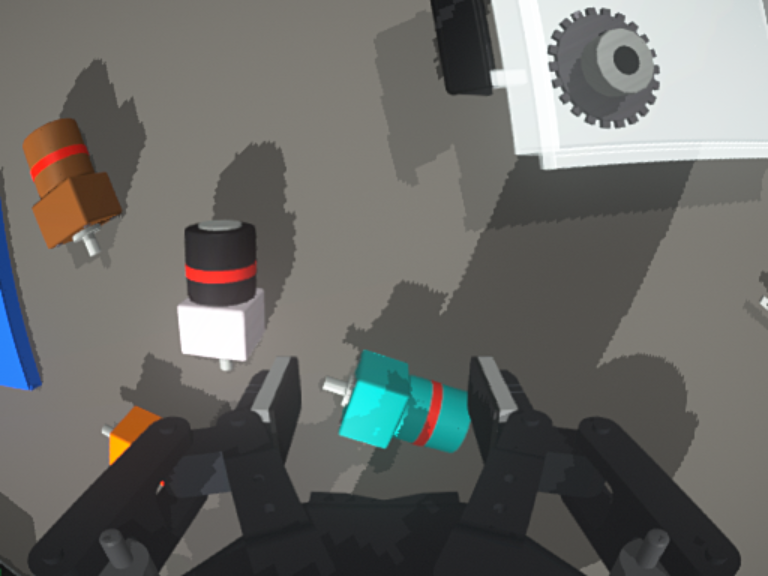

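```bash
python3 -m inch '[-8,2,0,0,-8,2,0,0,-8,2,0,0,-8,2,0,0,-8,2,0,0,-8,2,0,0]'
python3 - <<'E'
from h import *
w=Cam("wrist"); cv2.imwrite("pics/w7.png",w.im)
print(go(np.array([.4494,-.008,.024]),-.295+np.pi/2))
E
```

```text
clock: 8.92
tcp_pos: [0.4384, -0.083, 0.2625]
tcp_rot: [-0.429, 0.562, -0.535, 0.462]
ft_force: [0.7, -0.1, 0.1]
width: 0.0601
(array([-6.11,  8.78, -0.43]), np.float64(0.089))
```

View pics/w7.png

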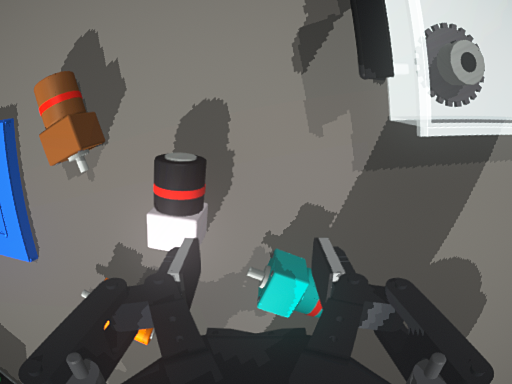

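```bash
python3 - <<'E'
from h import *
p,M=tool();print(M.round(3),ctrl.read_state()["joint_pos"])
E
```

```text
[[-0.204  0.011  0.979]
 [-0.977  0.059 -0.205]
 [-0.061 -0.998 -0.001]] [-0.2070602   0.24384654 -0.5683474   0.75957593  0.06057664  3.14059397]
```

```bash
python3 -m inch '[0,-3,0,-1.5,0,-3,0,-1.5,0,-3,0,-1.5,0,-3,0,-1.5,0,-3,0,-1.5,0,-3,0,-1.5,0,-3,0,-1.5,0,-3,0,-1.5,0,-3,0,-1.5,0,-3,0,-1.5,0,-3,0,-1.5,0,-3,0,-1.5]'
python3 - <<'E'
from h import *
p,M=tool();print(M.round(3),ctrl.read_state()["joint_pos"])
E
```

```text
clock: 9.97
tcp_pos: [0.4378, -0.0848, 0.2928]
tcp_rot: [-0.679, 0.094, -0.097, 0.722]
ft_force: [0.1, 0.3, 0.2]
width: 0.0597
[[ 0.964  0.012  0.267]
 [-0.267  0.059  0.962]
 [-0.005 -0.998  0.06 ]] [-0.21129859  0.21033983 -0.5206845   0.84068892  0.06061295  1.63032852]
```

```bash
python3 -m inch '[0,0,0,-1.5,0,0,0,-1.5,0,0,0,-1.5,0,0,0,-1.5,0,0,0,-1.5,0,0,0,-1.5,0,0,0,-1.5,0,0,0,-1.5,0,0,0,-1.5,0,0,0,-1.5,0,0,0,-1.5,0,0,0,-1.5]' 
python3 -m inch '[0,0,0,-1.5,0,0,0,-1.5,0,0,0,-1.5,0,0,0,-1.5,0,0,0,-1.5,0,0,0,-1.5,0,0,0,-1.5,0,0,0,-1.5,0,0,0,-1.5,0,0,0,-1.5,0,0,0,-1.5,0,0,0,-1.5]' 
python3 -m inch '[0,0,0,-1.5,0,0,0,-1.5,0,0,0,-1.5,0,0,0,-1.5,0,0,0,-1.5,0,0,0,-1.5,0,0,0,-1.5,0,0,0,-1.5,0,0,0,-1.5,0,0,0,-1.5,0,0,0,-1.5,0,0,0,-1.5]' 
python3 - <<'E'
from h import *
p,M=tool();print(M.round(3),ctrl.read_state()["joint_pos"])
E
```

```text
clock: 10.97
tcp_pos: [0.4379, -0.0848, 0.2928]
tcp_rot: [-0.563, -0.423, 0.392, 0.592]
ft_force: [-0.2, 0.1, -0.4]
width: 0.0597
clock: 11.97
tcp_pos: [0.4378, -0.0848, 0.2928]
tcp_rot: [0.145, 0.713, -0.67, -0.145]
ft_force: [-0.5, -0.6, -0.4]
width: 0.0601
clock: 12.97
tcp_pos: [0.4378, -0.0848, 0.2928]
tcp_rot: [-0.351, 0.621, -0.589, 0.38]
ft_force: [0.4, -0.1, -0.5]
width: 0.0599
[[-0.464  0.012  0.886]
 [-0.884  0.059 -0.464]
 [-0.058 -0.998 -0.017]] [-0.21136962  0.21037765 -0.52069436  0.84064898  0.0605946  -2.86966183]
```

```bash
python3 -m inch '[0,0,0,-0.27,0,0,0,-0.27,0,0,0,-0.27,1.8,-0.1,0.9,-0.27,1.8,-0.1,0.9,-0.27,1.8,-0.1,0.9,-0.27]' 
python3 - <<'E'
from h import *
p,M=tool();print(M.round(3),ctrl.read_state()["joint_pos"]); print((M.T@[0,-1,0]).round(3))
E
```

```text
clock: 13.47
tcp_pos: [0.4398, -0.0952, 0.2924]
tcp_rot: [-0.424, 0.567, -0.542, 0.453]
ft_force: [-0.2, -0.6, -0.5]
width: 0.0597
[[-0.231  0.011  0.973]
 [-0.972  0.052 -0.231]
 [-0.053 -0.999 -0.002]] [-0.23047124  0.21726275 -0.51218748  0.84292714  0.05303855 -3.13885361]
[ 0.972 -0.052  0.231]
```

```bash
python3 -m inch '[4,-0.2,1,0,8,-0.4,2,0,8,-0.4,2,0,8,-0.4,2,0,8,-0.4,2,0]' 
python3 - <<'E'
from h import *
p,M=tool();print(M.round(3),ctrl.read_state()["joint_pos"]); print((M.T@[0,-1,0]).round(3))
E
```

```text
clock: 13.88
tcp_pos: [0.4549, -0.126, 0.2921]
tcp_rot: [-0.42, 0.57, -0.559, 0.431]
ft_force: [0.6, -0.3, -0.4]
width: 0.0599
[[-0.275  0.003  0.961]
 [-0.961  0.023 -0.275]
 [-0.023 -1.    -0.003]] [-0.2773593   0.25299278 -0.46259853  0.85842553  0.02290945 -3.14028774]
[ 0.961 -0.023  0.275]
```

```bash
python3 -m inch '[4,-0.2,1,0,8,-0.4,2,0,8,-0.4,2,0,8,-0.4,2,0]' 
python3 - <<'E'
from h import *
p,M=tool();print(M.round(3),ctrl.read_state()["joint_pos"]); print((M.T@[0,-1,0]).round(3))
E
```

```text
clock: 14.22
tcp_pos: [0.4688, -0.1598, 0.2944]
tcp_rot: [0.414, -0.574, 0.575, -0.409]
ft_force: [0.9, 1.2, 0.3]
width: 0.0597
[[-0.322 -0.005  0.947]
 [-0.947 -0.006 -0.322]
 [ 0.007 -1.    -0.003]] [-0.32652635  0.28693427 -0.40602199  0.88086036 -0.00708576 -3.1405192 ]
[0.947 0.006 0.322]
```

```bash
python3 - <<'E'
from h import *
print(go([.4494,-.008,.11]))
E
python3 -m inch '[0,0,0,1.5,0,0,0,1.5,0,0,0,1.5,0,0,0,1.5,0,0,0,1.5,0,0,0,1.5,0,0,0,1.5,0,0,0,1.5,0,0,0,1.5,0,0,0,1.5,0,0,0,1.5,0,0,0,1.5]' 
python3 - <<'E'
from h import *
print(go([.4494,-.008,.11]))
E
```

```text
(array([-13.88,   2.87,  -6.66]), None)
clock: 15.22
tcp_pos: [0.4679, -0.1589, 0.2942]
tcp_rot: [-0.09, -0.699, 0.703, 0.094]
ft_force: [-0.3, 0.7, 0.3]
width: 0.0597
(array([  5.6 ,   2.86, -14.22]), None)
```

```bash
python3 -m inch '[5.6,2.5,-14.2,1.5,5.6,2.5,-14.2,1.5,5.6,2.5,-14.2,1.5,5.6,2.5,-14.2,1.5,5.6,2.5,-14.2,1.5,5.6,2.5,-14.2,1.5,5.6,2.5,-14.2,1.5,5.6,2.5,-14.2,1.5,5.6,2.5,-14.2,1.5,5.6,2.5,-14.2,1.5,5.6,2.5,-14.2,1.5,5.6,2.5,-14.2,1.5]' 
python3 - <<'E'
from h import *
print(go([.4494,-.008,.024],1.276),ctrl.read_state()["joint_pos"])
E
```

```text
clock: 16.22
tcp_pos: [0.4494, -0.0076, 0.2685]
tcp_rot: [-0.531, -0.463, 0.469, 0.532]
ft_force: [0.3, -0.7, -0.5]
width: 0.0599
(array([ 0.11,  8.95, -0.14]), np.float64(0.164)) [-0.01517291  0.24416895 -0.54816579  0.78483038 -0.00539635  0.11558565]
```

```bash
python3 -m inch '[0.1,2,-0.1,0.16,0.1,3,-0.1,0.16,0.1,4,-0.1,0.16,0.1,4,-0.1,0.16]' 
python3 - <<'E'
from h import *
w=Cam("wrist"); cv2.imwrite("pics/w8.png",w.im)
print(go([.4494,-.008,.024],1.276))
E
```

```text
clock: 16.55
tcp_pos: [0.4493, -0.007, 0.2269]
tcp_rot: [-0.565, -0.42, 0.428, 0.566]
ft_force: [-0.6, 0.5, 0.1]
width: 0.0598
(array([ 0.06,  4.88, -0.14]), np.float64(0.01))
```

View pics/w8.png

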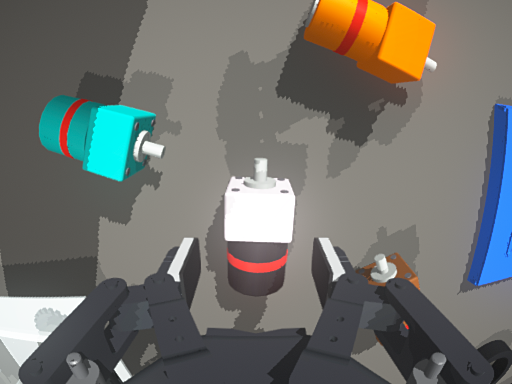

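```bash
python3 - <<'E'
from h import *
w=Cam("wrist");P,M=tool()
for px in [(366,283),(380,268),(405,258),(416,282)]:
    for z in(.0,.04):
        q=w.on(px,z); print(px,z,q.round(3),(M.T@(q-P)*1000).round())
E
python3 -m inch '[0.05,1.5,-0.1,0.01,0.05,3,-0.1,0.01,0.05,3.6,-0.1,0.01,0.05,4.2,-0.1,0.01,0.05,4.6,-0.1,0.01,0.05,4.6,-0.1,0.01]' 
```

```text
(366, 283) 0.0 [0.534 0.062 0.   ] [ 92. 227. -62.]
(366, 283) 0.04 [0.502 0.053 0.04 ] [ 73. 188. -34.]
(380, 268) 0.0 [0.523 0.076 0.   ] [102. 227. -48.]
(380, 268) 0.04 [0.493 0.064 0.04 ] [ 81. 188. -22.]
(405, 258) 0.0 [ 0.522  0.099 -0.   ] [124. 227. -40.]
(405, 258) 0.04 [0.492 0.082 0.04 ] [ 99. 188. -16.]
(416, 282) 0.0 [ 0.552  0.109 -0.   ] [142. 227. -66.]
(416, 282) 0.04 [0.516 0.09  0.04 ] [113. 187. -37.]
clock: 17.15
tcp_pos: [0.4515, -0.0075, 0.1823]
tcp_rot: [0.568, 0.418, -0.424, -0.568]
ft_force: [-0.4, -0.8, 0.3]
width: 0.0594
```

```bash
python3 -m inch '[0,0.3,0.1,0,0,0.3,0.2,0,0,0.3,0.2,0]'; python3 -m inch '[0,0,0,0,0,0,0,0,0,0,0,0,0,0,0,0,0,0,0,0,0,0,0,0]' -1 50
python3 -m inch '[0,-2,0,0,0,-5,0,0,0,-9,0,0,0,-13,0,0,0,-16,0,0,0,-16,0,0]'
python3 - <<'E'
from h import *
w=Cam("wrist"); cv2.imwrite("pics/w9.png",w.im)
c=np.array([.5444,-.297]);t=-.097; X=np.array([np.cos(t),np.sin(t)]);Y=np.array([-np.sin(t),np.cos(t)])
p=c+X*0.003-Y*.053; print(p,go([*p,.17],t+np.pi/2), ctrl.read_state()["joint_pos"])
E
```

```text
clock: 17.4
tcp_pos: [0.4495, -0.0069, 0.1797]
tcp_rot: [0.569, 0.418, -0.424, -0.568]
ft_force: [-0.3, -0.4, 0.1]
width: 0.0596
clock: 17.9
tcp_pos: [0.4499, -0.0068, 0.1801]
tcp_rot: [0.569, 0.418, -0.424, -0.568]
ft_force: [-0.5, 0.5, 5.4]
width: 0.0391
clock: 18.4
tcp_pos: [0.4529, -0.0061, 0.3453]
tcp_rot: [0.571, 0.421, -0.421, -0.565]
ft_force: [1.4, 0.3, -2.9]
width: 0.0393
[ 0.54225296 -0.3500414 ] (array([-30.19,   1.96, -18.59]), np.float64(-0.198)) [-0.01132814  0.17434997 -0.42189119  0.97307693 -0.00621012  0.28397764]
```

View pics/w9.png

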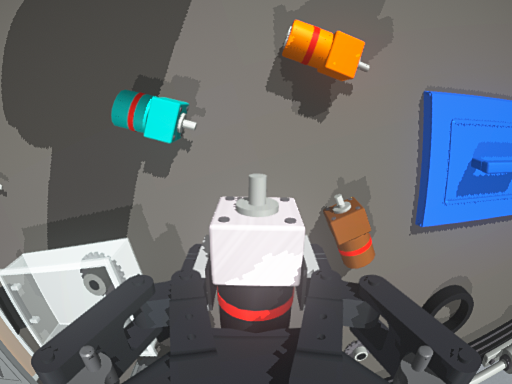

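```bash
python3 -m inch '[-30.2,0,-18.6,-0.2,-30.2,0,-18.6,-0.2,-30.2,0,-18.6,-0.2,-30.2,0,-18.6,-0.2,-30.2,0,-18.6,-0.2,-30.2,0,-18.6,-0.2,-30.2,0,-18.6,-0.2,-30.2,0,-18.6,-0.2,-30.2,0,-18.6,-0.2,-30.2,0,-18.6,-0.2,-30.2,0,-18.6,-0.2,-30.2,0,-18.6,-0.2]'
python3 - <<'E'
from h import *
w=Cam("wrist"); cv2.imwrite("pics/w10.png",w.im)
print(go([.5423,-.350,.028],-.097+np.pi/2), ctrl.read_state()["joint_pos"])
E
```

```text
clock: 19.45
tcp_pos: [0.5398, -0.3484, 0.3383]
tcp_rot: [-0.522, -0.472, 0.479, 0.525]
ft_force: [0.5, 0.1, -3.2]
width: 0.0393
(array([-0.06, 15.6 , -0.54]), np.float64(0.002)) [-0.57059557  0.49473995  0.05218598  1.13448945 -0.00780901 -0.47591098]
```

View pics/w10.png

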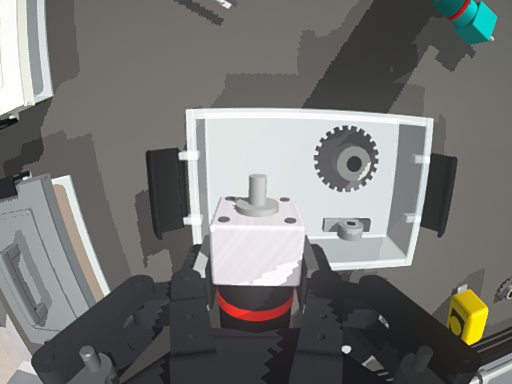

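```bash
python3 -m inch '[0,3,-0.5,0,0,6,-0.5,0,0,9,-0.5,0,0,12,-0.5,0,0,13.5,-0.5,0,0,14.2,-0.5,0,0,14.7,-0.5,0,0,14.7,-0.5,0]'
python3 - <<'E'
from h import *
w=Cam("wrist"); cv2.imwrite("pics/w11.png",w.im)
print(go([.5423,-.350,.028],-.097+np.pi/2))
E
```

```text
clock: 20.17
tcp_pos: [0.5448, -0.3495, 0.1937]
tcp_rot: [-0.523, -0.473, 0.479, 0.523]
ft_force: [-0.7, 1.1, -2.5]
width: 0.0393
(array([0.08, 1.18, 0.21]), np.float64(0.003))
```

View pics/w11.png

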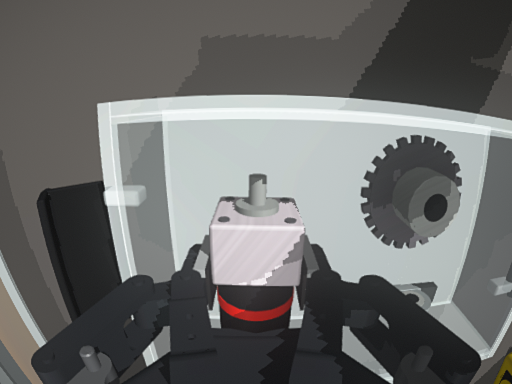

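```bash
python3 -m inch '[0.6,0,0.2,0,0.6,0.4,0.2,0,0.6,0.7,0.2,0,0.6,0.9,0.2,0,0.6,0.9,0.2,0]'; python3 -m inch '[0,0.1,0,0,0,0.2,0,0,0,0.2,0,0]'
```

```text
clock: 20.63
tcp_pos: [0.5432, -0.3442, 0.1848]
tcp_rot: [0.523, 0.473, -0.479, -0.523]
ft_force: [0.6, 0.2, -2.9]
width: 0.0393
clock: 20.88
tcp_pos: [0.5434, -0.3445, 0.1832]
tcp_rot: [0.524, 0.473, -0.478, -0.523]
ft_force: [-0.5, 1.5, -2.7]
width: 0.039
```

```bash
python3 -m inch '[0,0.1,0,0,0,0.1,0,0,0,0.1,0,0]'; python3 -m inch '[0,0.1,0,0,0,0.1,0,0,0,0.1,0,0]'
```

```text
clock: 21.13
tcp_pos: [0.5433, -0.3444, 0.1831]
tcp_rot: [0.524, 0.473, -0.478, -0.523]
ft_force: [-3.1, 1.2, 6.2]
width: 0.0392
clock: 21.38
tcp_pos: [0.5433, -0.3444, 0.1831]
tcp_rot: [0.524, 0.473, -0.478, -0.523]
ft_force: [-4.7, 2.4, 10.9]
width: 0.0391
```

```bash
python3 -m inch '[0,-0.1,0,0,0,-0.1,0,0,0,-0.1,0,0,0,-0.1,0,0]' 0.2; python3 -m inch '[0,-2,0,0,0,-5,0,0,0,-9,0,0,0,-13,0,0,0,-17,0,0,0,-20,0,0,0,-20,0,0]'
python3 - <<'E'
from h import *
w=Cam("wrist"); cv2.imwrite("pics/w12.png",w.im)
E
```

```text
clock: 21.72
tcp_pos: [0.5435, -0.3416, 0.1824]
tcp_rot: [-0.521, -0.475, 0.477, 0.524]
ft_force: [-1.1, 11.1, 5.2]
width: 0.0515
clock: 22.3
tcp_pos: [0.5463, -0.3442, 0.3906]
tcp_rot: [0.529, 0.474, -0.477, -0.518]
ft_force: [1.0, -0.6, 0.4]
width: 0.051
```

View pics/w12.png

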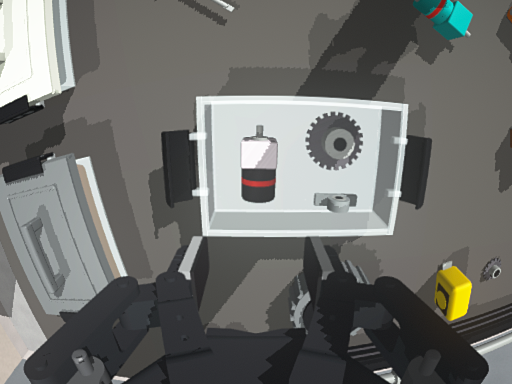

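```bash
python3 - <<'E'
from h import *
print(go([.52,.26,.25],-.24), ctrl.read_state()["joint_pos"])
E
```

```text
(array([60.03, -2.5 ,  8.37]), np.float64(-1.426)) [-0.56043099  0.47257754  0.14124041  1.23059752 -0.00816178 -0.46519669]
```

```bash
python3 -m inch '[48,-2,6,-1.42,48,-2,6,-1.42,48,-2,6,-1.42,48,-2,6,-1.42,48,-2,6,-1.42,48,-2,6,-1.42,48,-2,6,-1.42,48,-2,6,-1.42,48,-2,6,-1.42,48,-2,6,-1.42,48,-2,6,-1.42,48,-2,6,-1.42]' 1
python3 - <<'E'
from h import *
print(go([.52,.26,.25],-.24), ctrl.read_state()["joint_pos"])
E
```

```text
clock: 23.35
tcp_pos: [0.5298, 0.144, 0.3979]
tcp_rot: [-0.082, -0.7, 0.704, 0.086]
ft_force: [1.5, -0.2, -0.1]
width: 0.0853
(array([  3.61,  -0.76, -11.14]), np.float64(0.002)) [ 0.26608026  0.307811   -0.08817554  1.18303898 -0.00288989 -1.06629408]
```

```bash
python3 -m inch '[3.5,0,-10,0,3.5,0,-10,0,3.5,0,-10,0,3.5,0,-10,0,3.5,0,-10,0]'
python3 - <<'E'
from h import *
w=Cam("wrist"); cv2.imwrite("pics/w13.png",cv2.resize(w.im,None,fx=1.5,fy=1.5))
E
```

```text
clock: 23.77
tcp_pos: [0.5204, 0.2472, 0.397]
tcp_rot: [-0.083, -0.699, 0.705, 0.088]
ft_force: [0.0, -0.1, -0.1]
width: 0.0852
```

View pics/w13.png

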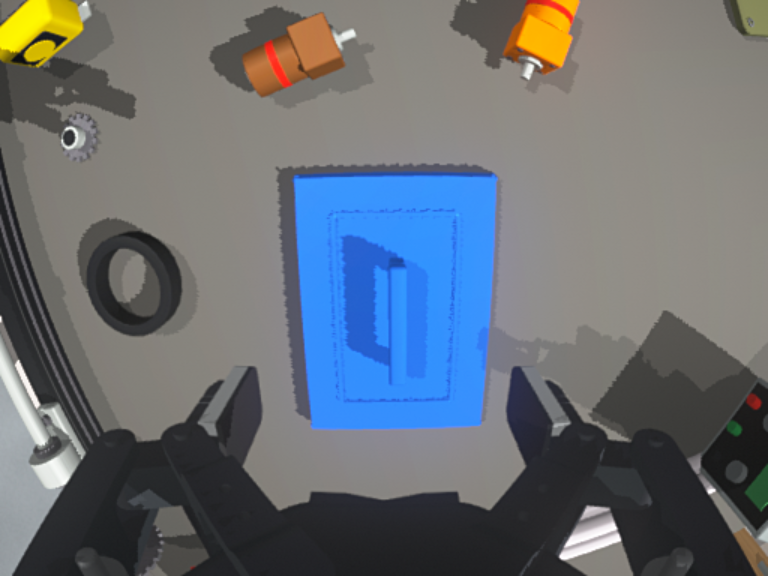

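```bash
python3 - <<'E'
from h import *
w=Cam("wrist")
P=np.array([w.on((x/1.5-.3,y/1.5-.3),.015) for x,y in [(295,179),(497,179),(482,425),(311,428)]])
print(P.round(4),P.mean(0),[np.linalg.norm(P[i]-P[i-1]).round(4) for i in range(4)])
for a,b in((0,3),(1,2)): d=P[b]-P[a];print("yaw",np.arctan2(d[1],d[0])-np.pi/2)
for a,b in((1,0),(2,3)): d=P[b]-P[a];print("yaw",np.arctan2(d[1],d[0]))
A=w.on((397.5/1.5-.3,267/1.5-.3),.049);B=w.on((397.5/1.5-.3,383/1.5-.3),.049);print("bar",A,B,(A+B)/2,np.linalg.norm(A-B))
d=B-A;print(np.arctan2(d[1],d[0])-np.pi/2)
w.crop("pics/w13c.png",185,105,345,295,4)
E
```

```text
[[0.571  0.1701 0.015 ]
 [0.4148 0.2084 0.015 ]
 [0.4666 0.4307 0.015 ]
 [0.6257 0.3926 0.015 ]] [0.51954068 0.30042588 0.015     ] [np.float64(0.2291), np.float64(0.1608), np.float64(0.2282), np.float64(0.1636)]
yaw -0.2409448556616316
yaw -0.22899064937634694
yaw -0.24061468861876428
yaw -0.23496635417722994
bar [0.50880411 0.25156214 0.049     ] [0.53117509 0.34517524 0.049     ] [0.5199896  0.29836869 0.049     ] 0.09624901991674754
-0.2345734561352133
```

View pics/w13c.png

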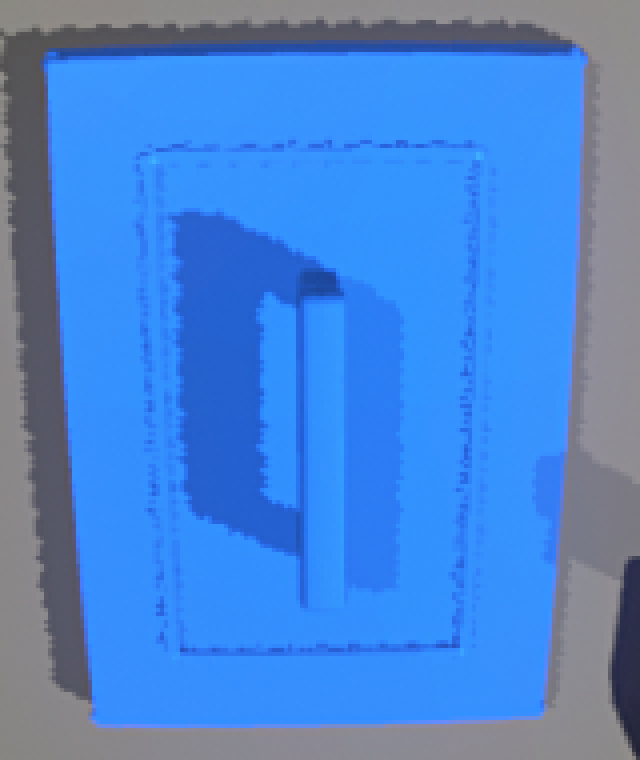

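```bash
python3 - <<'E'
from h import *
print(go([.5195,.2997,.044],-.236), ctrl.read_state()["joint_pos"])
E
```

```text
(array([ 1.26, 19.82, -5.55]), np.float64(-0.01)) [ 0.44127546  0.35462506 -0.01947662  1.20642848 -0.0034582  -0.88310306]
```

```bash
python3 -m inch '[1.2,4,-5.5,-0.01,1.2,8,-5.5,-0.01,1.2,12,-5.5,-0.01,1.2,15,-5.5,-0.01,1.2,15,-5.5,-0.01,1.2,15,-5.5,-0.01]' 0
python3 - <<'E'
from h import *
print(go([.5195,.2997,.044],-.236))
w=Cam("wrist"); cv2.imwrite("pics/w14.png",w.im)
E
```

```text
clock: 24.37
tcp_pos: [0.5206, 0.2992, 0.2456]
tcp_rot: [-0.08, -0.698, 0.706, 0.088]
ft_force: [-0.1, 0.4, -0.7]
width: 0.0425
(array([-0.08,  4.66, -0.28]), np.float64(-0.002))
```

View pics/w14.png

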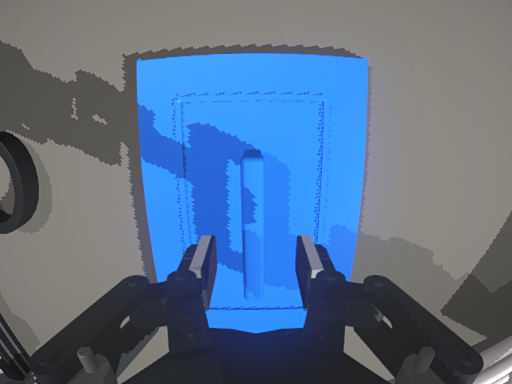

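```bash
python3 -m inch '[-0.1,2,-0.3,0,-0.1,3.5,-0.3,0,-0.1,4.3,-0.3,0,-0.1,4.6,-0.3,0,-0.1,4.6,-0.3,0]'; python3 -m inch '[0,0,0,0,0,0,0,0,0,0,0,0,0,0,0,0,0,0,0,0,0,0,0,0]' -1 60
python3 - <<'E'
from h import *
print(go([.5195,.2997,.044],-.236)); print(tool()[1].round(3))
E
python3 -m inch '[0,-2,0,0,0,-4,0,0,0,-8,0,0,0,-12,0,0,0,-15,0,0,0,-15,0,0]'
python3 - <<'E'
from h import *
w=Cam("wrist"); cv2.imwrite("pics/w15.png",w.im)
w=Cam("side"); cv2.imwrite("pics/s15.png",w.im)
E
```

```text
clock: 24.83
tcp_pos: [0.5239, 0.3037, 0.2037]
tcp_rot: [-0.082, -0.7, 0.704, 0.085]
ft_force: [0.5, 0.5, 0.8]
width: 0.0428
clock: 25.33
tcp_pos: [0.5237, 0.3042, 0.2039]
tcp_rot: [-0.082, -0.7, 0.704, 0.084]
ft_force: [-0.9, -1.1, 6.3]
width: 0.0127
(array([0.27, 0.49, 0.45]), np.float64(0.0))
[[-0.972 -0.004 -0.234]
 [ 0.234 -0.005 -0.972]
 [ 0.002 -1.     0.005]]
clock: 25.83
tcp_pos: [0.5259, 0.3059, 0.3599]
tcp_rot: [0.085, 0.703, -0.702, -0.081]
ft_force: [1.9, -0.3, -0.8]
width: 0.0127
```

View pics/w15.png

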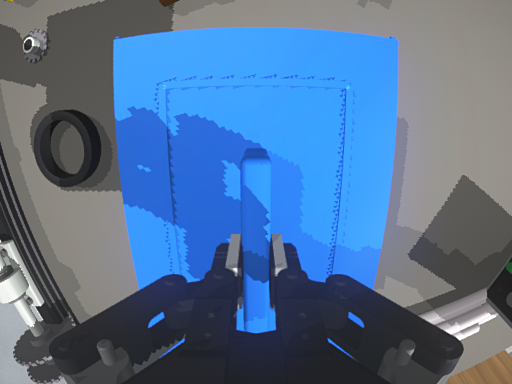

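View pics/s15.png

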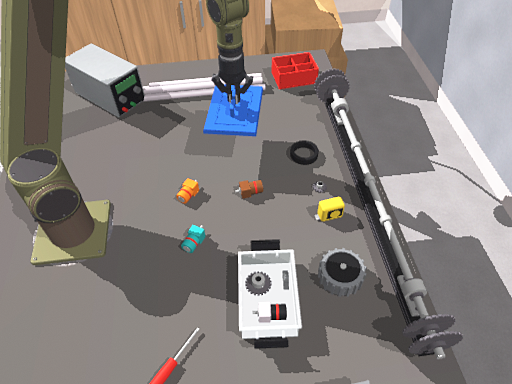

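```bash
python3 - <<'E'
from h import *
w=Cam("wrist");P,M=tool()
w.crop("pics/w15c.png",100,20,410,60,2)
def onT(px,yt):
    o=M.T@(w.o-P); d=M.T@w.ray(px); return (o+d*(yt-o[1])/d[1])*1000
for px in [(114,39),(397,39),(269,157),(243,157)]:
    print(px, [onT(px,y).round(1) for y in ((.1889,) if px[1]<50 else (.1549,))])
print(M[:,1])
E
```

```text
(114, 39) [array([-80.9, 188.9, 116.6])]
(397, 39) [array([ 79.7, 188.9, 116.6])]
(269, 157) [array([  5.4, 154.9,  51.9])]
(243, 157) [array([ -5.7, 154.9,  51.9])]
[-0.00608748 -0.00619258 -0.9999623 ]
```

View pics/w15c.png

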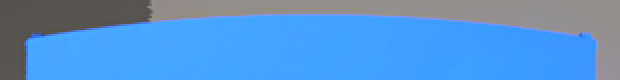

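```bash
python3 - <<'E'
from h import *
print(go([.5446,-.2945,.19],-.097), ctrl.read_state()["joint_pos"])
E
```

```text
(array([-16.1 ,   1.05,  57.64]), np.float64(-0.139)) [ 0.52722968  0.42683154 -0.02702427  1.12531722 -0.0022888  -0.80749575]
```

```bash
python3 -m inch '[-2,0,3,-0.14,-3,0,6,-0.14,-4,0,10,-0.14,-5,0,14,-0.14,-6,0,18,-0.14,-7,0,22,-0.14,-8,0,26,-0.14,-9,0,30,-0.14,-10,0,34,-0.14,-11,0,38,-0.14,-12,0,42,-0.14,-13,0,46,-0.14]'
python3 - <<'E'
from h import *
print(go([.5446,-.2945,.19],-.097), ctrl.read_state()["joint_pos"])
E
```

```text
clock: 26.98
tcp_pos: [0.5415, -0.1746, 0.3524]
tcp_rot: [-0.03, -0.705, 0.708, 0.038]
ft_force: [0.9, 0.7, -1.6]
width: 0.0129
(array([-1.62,  0.79, 11.82]), np.float64(0.001)) [-0.31003635  0.36462879 -0.12459668  1.09025136 -0.00734573 -1.78469739]
```

```bash
python3 -m inch '[-1.6,0.5,4,0,-1.6,0.5,8,0,-1.6,0.5,10.5,0,-1.6,0.5,11.8,0,-1.6,0.5,11.8,0,-1.6,0.5,11.8,0]'
python3 - <<'E'
from h import *
P,M=tool()
print(go([.5446,-.2945,.102],-.097)); print(M.round(3))
w=Cam("wrist"); cv2.imwrite("pics/w16.png",w.im)
w=Cam("side"); w.crop("pics/s16.png",200,200,360,360,4)
E
```

```text
clock: 27.48
tcp_pos: [0.5468, -0.2917, 0.3487]
tcp_rot: [-0.031, -0.705, 0.708, 0.037]
ft_force: [-0.1, 0.9, -1.0]
width: 0.0126
(array([-0.02,  9.17,  0.2 ]), np.float64(-0.0))
[[-0.995 -0.009 -0.097]
 [ 0.097 -0.003 -0.995]
 [ 0.009 -1.     0.004]]
```

View pics/w16.png

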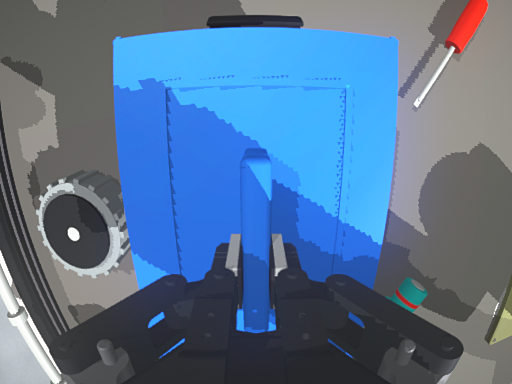

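View pics/s16.png

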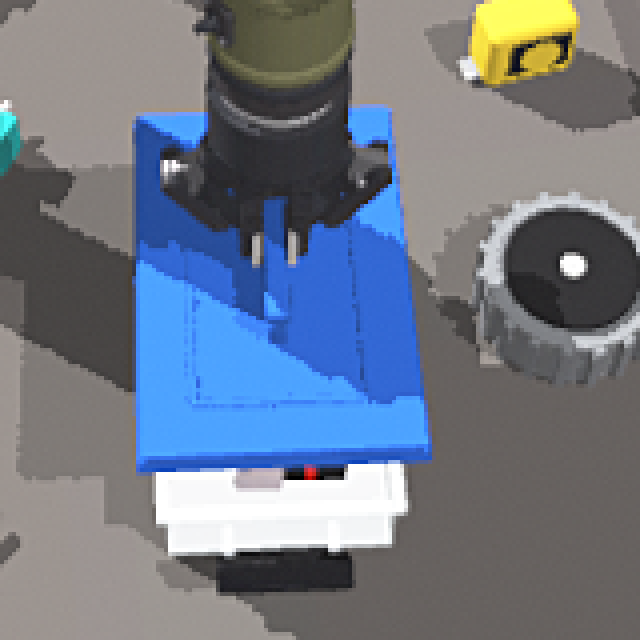

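```bash
python3 -m inch '[0,2.5,0.2,0,0,5,0.2,0,0,6.5,0.2,0,0,7,0.2,0,0,7,0.2,0]'
python3 - <<'E'
from h import *
P,M=tool()
print(go([.5446,-.2945,.102],-.097))
w=Cam("wrist"); cv2.imwrite("pics/w17.png",w.im)
w=Cam("side"); w.crop("pics/s17.png",210,210,340,360,5)
w=Cam("scene"); w.crop("pics/c17.png",160,120,270,220,6)
E
```

```text
clock: 28.0
tcp_pos: [0.5464, -0.2924, 0.2791]
tcp_rot: [-0.03, -0.705, 0.708, 0.036]
ft_force: [0.4, -0.1, -2.0]
width: 0.0126
(array([0.01, 2.22, 0.14]), np.float64(0.003))
```

View pics/s17.png

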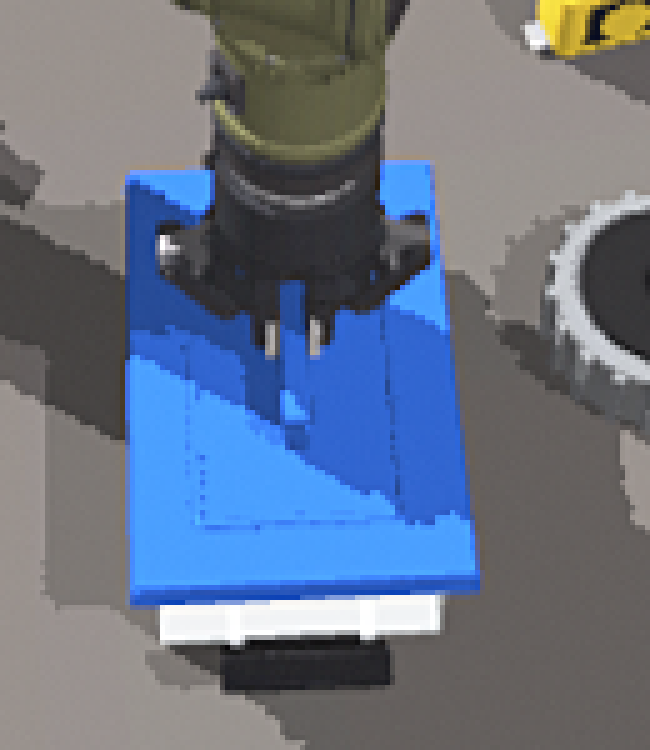

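View pics/c17.png

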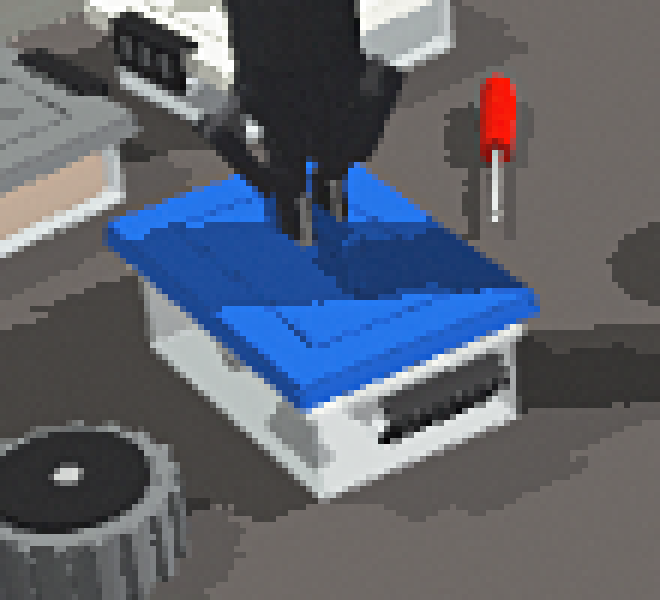

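View pics/w17.png

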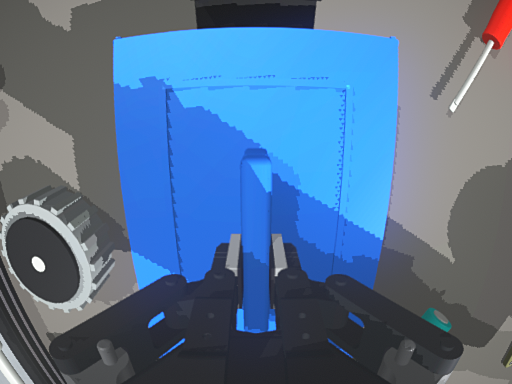

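```bash
python3 - <<'E'
from h import *
s=Cam("side")
t=-.097; X=np.array([np.cos(t),np.sin(t)]);Y=np.array([-np.sin(t),np.cos(t)])
f=lambda x,y,z:s.on((210+x/5-.5,210+y/5-.5),z)
L=[f(131,606,.075),f(480,592,.075)]
T=[np.array([.4606,-.3992]),np.array([.6094,-.4142])]
for l,tt in zip(L,T): d=(l[:2]-tt); print(l.round(4),d@X,d@Y)
# far top corners z=.09
for x,y in((126,175),(432,162)):
    l=f(x,y,.09); d=l[:2]-np.array([.5444,-.297]); print(l.round(4),d@X,d@Y)
for l in L: d=l[:2]-np.array([.5444,-.297]); print(d@X,d@Y)
E
```

```text
[ 0.4534 -0.4038  0.075 ] -0.006752853240667635 -0.005252272999255054
[ 0.6176 -0.42    0.075 ] 0.00876201226880986 -0.005005958776921365
[ 0.4754 -0.1739  0.09  ] -0.08059545267855338 0.11587389637508116
[ 0.6388 -0.1889  0.09  ] 0.08343916793044799 0.11674104930380473
-0.08026106370999478 -0.11508770896414346
0.08480704029958343 -0.11535990619974298
```

```bash
python3 -m inch '[0.05,0.3,0.17,0,0.05,0.7,0.17,0,0.05,1.1,0.17,0,0.05,1.4,0.17,0,0.05,1.6,0.17,0]'; python3 -m inch '[0,0.2,0,0,0,0.3,0,0,0,0.3,0,0]'
python3 - <<'E'
from h import *
print(go([.5446,-.2945,.102],-.097))
E
```

```text
clock: 28.62
tcp_pos: [0.5459, -0.2961, 0.264]
tcp_rot: [-0.032, -0.704, 0.708, 0.036]
ft_force: [-0.4, 0.3, -1.5]
width: 0.0129
clock: 28.87
tcp_pos: [0.546, -0.2961, 0.2613]
tcp_rot: [-0.032, -0.704, 0.708, 0.036]
ft_force: [0.3, 0.0, -0.4]
width: 0.0129
(array([ 0.07,  0.43, -0.24]), np.float64(0.001))
```

```bash
python3 -m inch '[0.05,0.1,-0.12,0,0.05,0.2,-0.12,0,0.05,0.2,-0.12,0]'; python3 -m inch '[0,0.1,0,0,0,0.2,0,0,0,0.2,0,0]'
python3 - <<'E'
from h import *
print(go([.5446,-.2945,.102],-.097))
E
```

```text
clock: 29.12
tcp_pos: [0.5457, -0.2948, 0.2596]
tcp_rot: [-0.032, -0.704, 0.708, 0.036]
ft_force: [-0.1, -1.3, -1.1]
width: 0.0125
clock: 29.37
tcp_pos: [0.5457, -0.2949, 0.2575]
tcp_rot: [-0.032, -0.704, 0.708, 0.036]
ft_force: [0.5, 0.0, -1.4]
width: 0.0125
(array([ 0.03,  0.05, -0.12]), np.float64(0.001))
```

```bash
python3 -m inch '[0,0.1,0,0,0,0.1,0,0,0,0.1,0,0]'; python3 -m inch '[0,0.1,0,0,0,0.1,0,0,0,0.1,0,0]';python3 -m inch '[0,0.1,0,0,0,0.1,0,0,0,0.1,0,0]'
python3 - <<'E'
from h import *
print(go([.5446,-.2945,.102],-.097))
E
```

```text
clock: 29.62
tcp_pos: [0.5457, -0.2949, 0.2567]
tcp_rot: [-0.032, -0.704, 0.708, 0.036]
ft_force: [0.8, -0.3, -2.2]
width: 0.0129
clock: 29.87
tcp_pos: [0.5457, -0.2949, 0.2566]
tcp_rot: [-0.032, -0.704, 0.709, 0.036]
ft_force: [-1.4, 0.9, 4.6]
width: 0.0124
clock: 30.12
tcp_pos: [0.5456, -0.2949, 0.2565]
tcp_rot: [-0.032, -0.704, 0.709, 0.035]
ft_force: [-2.7, 1.9, 10.4]
width: 0.0125
(array([ 0.04, -0.05, -0.14]), np.float64(0.001))
```

```bash
python3 -m inch '[0,-0.1,0,0,0,-0.1,0,0,0,-0.1,0,0,0,-0.1,0,0]' 0; python3 -m inch '[0,-2,0,0,0,-5,0,0,0,-8,0,0,0,-11,0,0,0,-11,0,0,0,-11,0,0]'
python3 - <<'E'
from h import *
w=Cam("wrist"); cv2.imwrite("pics/w18.png",cv2.resize(w.im,None,fx=1.5,fy=1.5))
w=Cam("side"); w.crop("pics/s18.png",210,210,340,360,5)
w=Cam("scene"); w.crop("pics/c18.png",160,120,270,220,6)
E
```

```text
clock: 30.45
tcp_pos: [0.5457, -0.2949, 0.2553]
tcp_rot: [-0.032, -0.704, 0.708, 0.036]
ft_force: [0.8, -0.5, 0.1]
width: 0.0426
clock: 30.95
tcp_pos: [0.5471, -0.2946, 0.3677]
tcp_rot: [-0.034, -0.703, 0.709, 0.034]
ft_force: [-0.2, -0.2, -0.5]
width: 0.0426
```

View pics/s18.png

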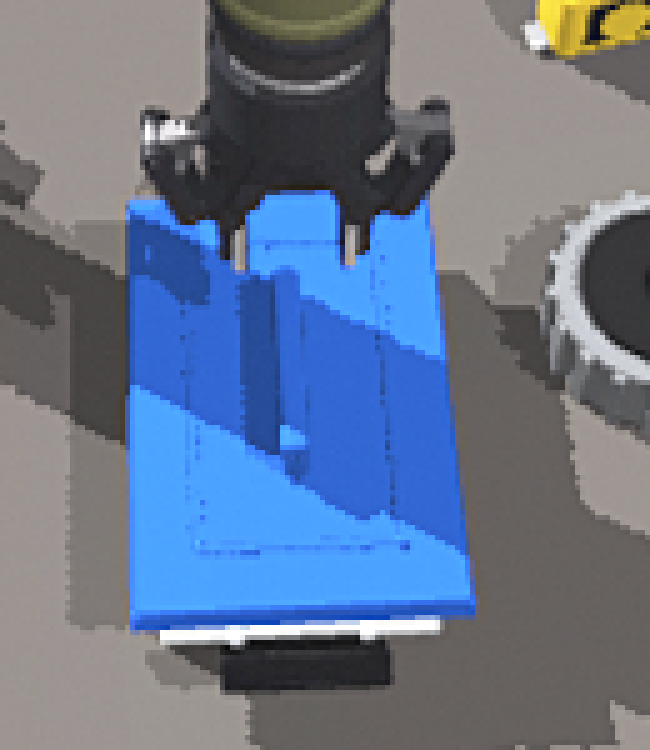

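View pics/c18.png

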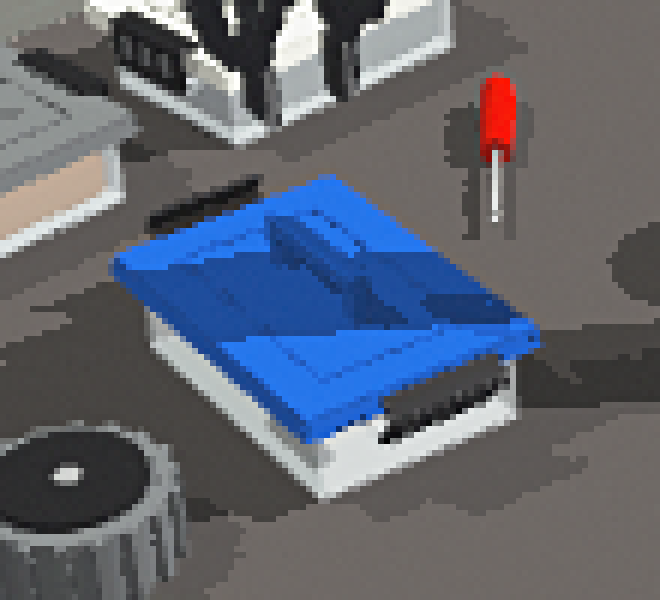

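View pics/w18.png

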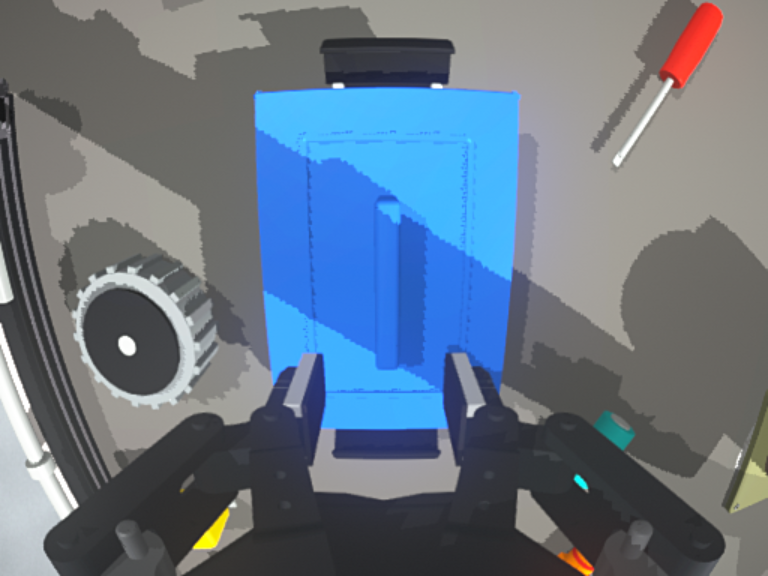

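```bash
python3 - <<'E'
from h import *
w=Cam("wrist")
P=np.array([w.on((x/1.5-.3,y/1.5-.3),.068) for x,y in [(257,93),(519,93)]])
t=-.097; X=np.array([np.cos(t),np.sin(t)]);Y=np.array([-np.sin(t),np.cos(t)]); c=np.array([.5444,-.297])
for p in P: d=p[:2]-c; print("lid corner tub",d@X,d@Y)
# clip b top: outermost edge px
for th in np.arange(.6,1.15,.1):
    y=-(122.5+33.5*np.sin(th)+4.5*np.cos(th))/1e3; z=.04+.0335*np.cos(th)-.0045*np.sin(th)
    print(th,(w.px([*(c+Y*y),z])*1.5).round(1), (w.px([*(c-Y*y),z])*1.5).round(1))
p=c+Y*.185; print(go([*p,.2],t),go([*p,.07],t))
E
```

```text
lid corner tub 0.07393547252395763 -0.11441277762729053
lid corner tub -0.08308184509518926 -0.11525477242510136
0.6 [380.5  39.5] [380.7 460.9]
0.7 [380.5  36.8] [380.7 461.3]
0.7999999999999999 [380.5  34.7] [380.7 461.3]
0.8999999999999999 [380.5  33.1] [380.7 460.9]
0.9999999999999999 [380.5  32. ] [380.7 460.1]
1.0999999999999999 [380.4  31.4] [380.7 458.9]
(array([ -0.04,   0.79, -18.27]), np.float64(0.001)) (array([ -0.15,  13.79, -18.34]), np.float64(0.001))
```

```bash
python3 -m inch '[0,0,-4,0,0,0,-8,0,0,0,-12,0,0,0,-16,0,0,3,-18.3,0,0,7,-18.3,0,0,10,-18.3,0,0,12,-18.3,0,0,13,-18.3,0,0,13.5,-18.3,0,0,13.5,-18.3,0]' -1 40
python3 - <<'E'
from h import *
t=-.097; Y=np.array([-np.sin(t),np.cos(t)]); c=np.array([.5444,-.297])
print(go([*(c+Y*.185),.07],t))
w=Cam("wrist"); cv2.imwrite("pics/w19.png",w.im)
w=Cam("side"); w.crop("pics/s19.png",210,180,340,330,5)
w=Cam("scene"); w.crop("pics/c19.png",180,120,310,220,6)
E
```

```text
clock: 32.07
tcp_pos: [0.5626, -0.1129, 0.2283]
tcp_rot: [-0.031, -0.704, 0.708, 0.037]
ft_force: [-0.6, -0.1, 0.4]
width: -0.0
(array([-0.09,  0.33, -0.1 ]), np.float64(0.001))
```

View pics/w19.png

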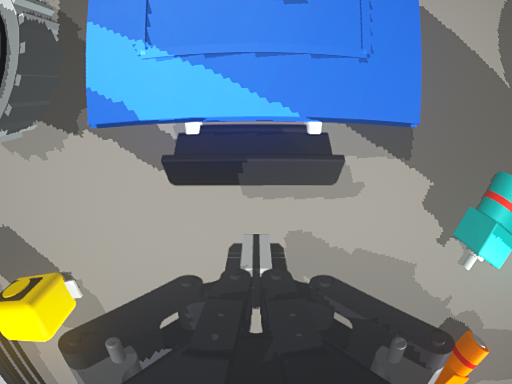

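View pics/c19.png

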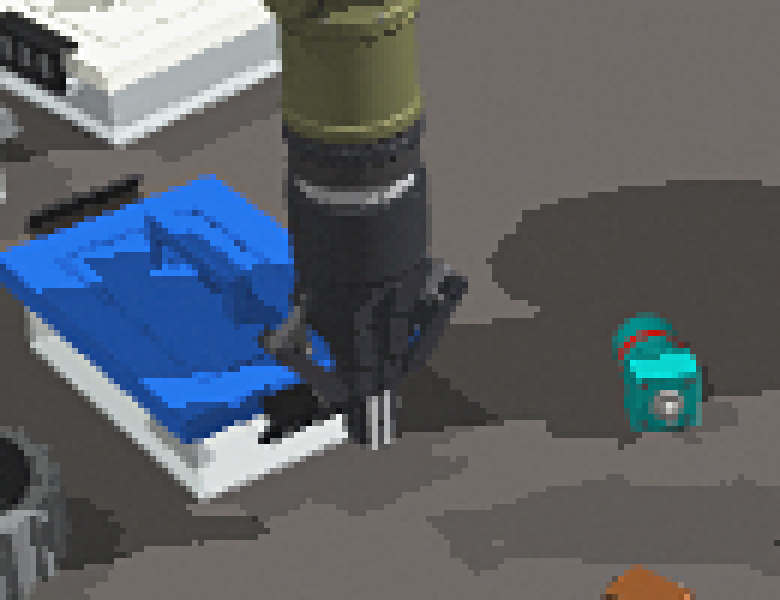

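```bash
python3 -m inch '[0,0.2,0.7,0,0,0.2,1.4,0,0,0.2,2.1,0,0,0.2,2.8,0,0,0.2,3.3,0,0,0.2,3.7,0,0,0.2,4.0,0,0,0.2,4.2,0,0,0.2,4.2,0]'
python3 - <<'E'
from h import *
t=-.097; Y=np.array([-np.sin(t),np.cos(t)]); c=np.array([.5444,-.297])
print(go([*(c+Y*.138),.07],t))
w=Cam("wrist"); cv2.imwrite("pics/w20.png",w.im)
w=Cam("scene"); w.crop("pics/c20.png",180,120,310,220,6)
E
```

```text
clock: 32.97
tcp_pos: [0.5593, -0.1554, 0.2282]
tcp_rot: [-0.033, -0.704, 0.709, 0.036]
ft_force: [0.3, 1.4, 1.2]
width: 0.0001
(array([0.05, 0.33, 0.33]), np.float64(0.0))
```

View pics/w20.png

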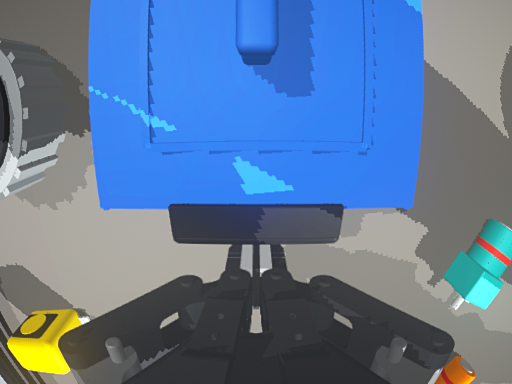

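View pics/c20.png

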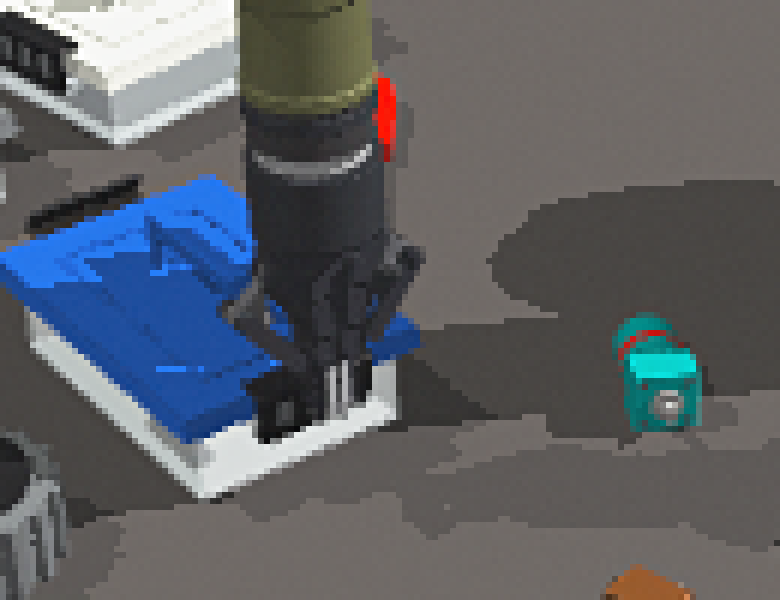

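Clip a is rising ahead of the finger (hook edge now at about row 205–240 in the wrist view); continue to the stop in small steps.

```bash
python3 -m inch '[0,0,0.2,0,0,0,0.4,0,0,0,0.5,0,0,0,0.5,0]'; python3 -m inch '[0,0,0.15,0,0,0,0.3,0,0,0,0.3,0]'
```

```text
clock: 33.4
tcp_pos: [0.5585, -0.1596, 0.2277]
tcp_rot: [-0.032, -0.704, 0.708, 0.036]
ft_force: [0.5, 3.1, 2.4]
width: 0.0003
clock: 33.65
tcp_pos: [0.5583, -0.1609, 0.2278]
tcp_rot: [0.031, 0.706, -0.706, -0.035]
ft_force: [1.6, 10.4, 3.4]
width: -0.0001
```

```bash
python3 -m inch '[0,0,0.1,0,0,0,0.1,0,0,0,0.1,0]'; python3 - <<'E'
from h import *
w=Cam("wrist"); cv2.imwrite("pics/w21.png",w.im)
w=Cam("side"); w.crop("pics/s21.png",210,180,340,330,5)
E
```

```text
clock: 33.9
tcp_pos: [0.5582, -0.1611, 0.2278]
tcp_rot: [0.031, 0.707, -0.706, -0.035]
ft_force: [2.1, 12.8, 3.7]
width: 0.0
```

View pics/w21.png

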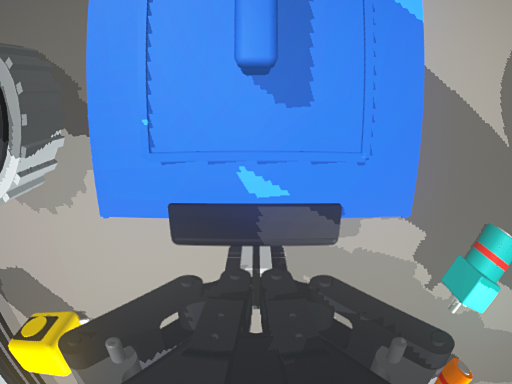

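```bash
python3 -m inch '[0,0,-1.5,0,0,0,-3,0,0,-3,-3,0,0,-7,-3,0,0,-11,-3,0,0,-11,1,0,0,-11,5,0,0,-11,9,0,0,-11,13,0,0,-11,17,0,0,-11,21,0,0,-11,25,0]'
python3 - <<'E'
from h import *
t=-.097; Y=np.array([-np.sin(t),np.cos(t)]); c=np.array([.5444,-.297])
print(go([*(c-Y*.19),.07],t),ctrl.read_state()["joint_pos"])
w=Cam("wrist"); cv2.imwrite("pics/w22.png",w.im)
w=Cam("side"); w.crop("pics/s22.png",210,180,340,360,4)
w=Cam("scene"); w.crop("pics/c22.png",180,120,310,220,6)
E
```

```text
clock: 35.0
tcp_pos: [0.5338, -0.4142, 0.3391]
tcp_rot: [-0.032, -0.704, 0.709, 0.037]
ft_force: [1.1, -0.0, 0.0]
width: -0.0003
(array([-0.1 , 11.46,  7.02]), np.float64(0.0)) [-0.65767068  0.55125549  0.15135714  1.17243219 -0.01033375 -2.13188968]
```

View pics/s22.png

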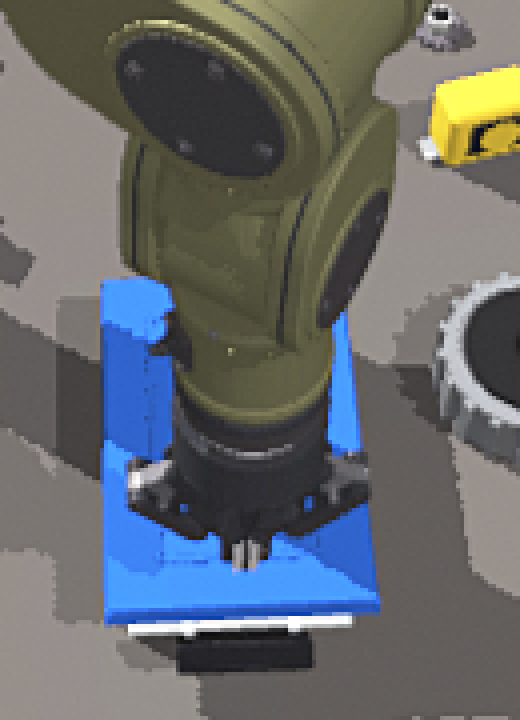

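View pics/c22.png

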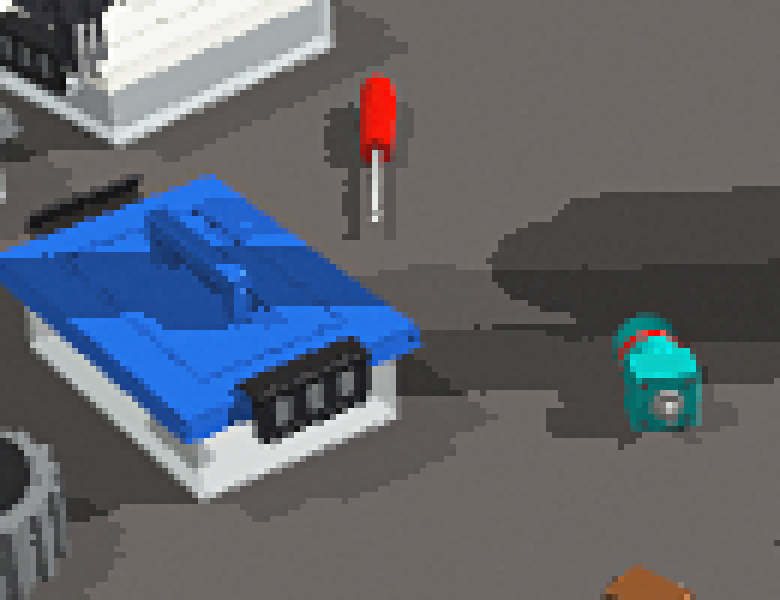

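View pics/w22.png

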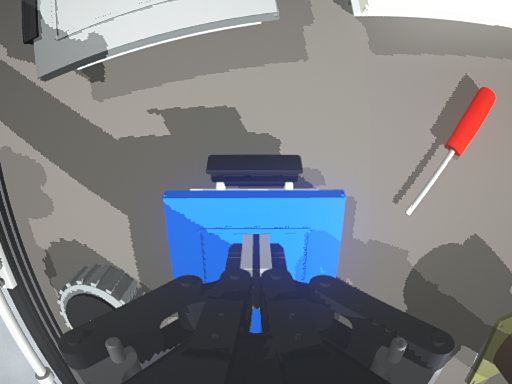

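```bash
python3 - <<'E'
from h import *
w=Cam("wrist")
t=-.097; X=np.array([np.cos(t),np.sin(t)]);Y=np.array([-np.sin(t),np.cos(t)]); c=np.array([.5444,-.297])
for px in[(40,80),(160,47),(275,17),(350,10)]:
    for z in(0.,.065):
        d=w.on(px,z)[:2]-c; print(px,z,(d@X).round(3),(d@Y).round(3))
for th in np.arange(.6,1.1,.1):
    y=-(122.5+33.5*np.sin(th)+4.5*np.cos(th))/1e3; z=.04+.0335*np.cos(th)-.0045*np.sin(th)
    print(th,w.px([*(c+Y*y),z]).round(1))
print(go([*(c-Y*.182),.07],t))
E
```

```text
(40, 80) 0.0 0.261 -0.247
(40, 80) 0.065 0.206 -0.236
(160, 47) 0.0 0.097 -0.262
(160, 47) 0.065 0.077 -0.248
(275, 17) 0.0 -0.023 -0.289
(275, 17) 0.065 -0.018 -0.27
(350, 10) 0.0 -0.103 -0.304
(350, 10) 0.065 -0.082 -0.281
0.6 [253.4 165.4]
0.7 [253.3 162.1]
0.7999999999999999 [253.3 159. ]
0.8999999999999999 [253.3 156.3]
0.9999999999999999 [253.3 153.9]
1.0999999999999999 [253.3 151.8]
(array([-0.11, 11.39,  6.33]), np.float64(-0.002))
```

```bash
python3 -m inch '[-0.1,0,4,0,-0.1,0,6.3,0,-0.1,2,6.3,0,-0.1,5,6.3,0,-0.1,8,6.3,0,-0.1,10,6.3,0,-0.1,11.2,6.3,0,-0.1,11.2,6.3,0]'
python3 - <<'E'
from h import *
t=-.097; Y=np.array([-np.sin(t),np.cos(t)]); c=np.array([.5444,-.297])
print(go([*(c-Y*.138),.07],t))
w=Cam("wrist"); cv2.imwrite("pics/w23.png",w.im)
w=Cam("side"); w.crop("pics/s23.png",210,230,340,380,4)
E
```

```text
clock: 35.87
tcp_pos: [0.5284, -0.473, 0.2244]
tcp_rot: [-0.029, -0.706, 0.707, 0.037]
ft_force: [-0.3, 0.1, 0.0]
width: -0.0002
(array([-0.07, -0.07, -3.92]), np.float64(0.003))
```

View pics/s23.png

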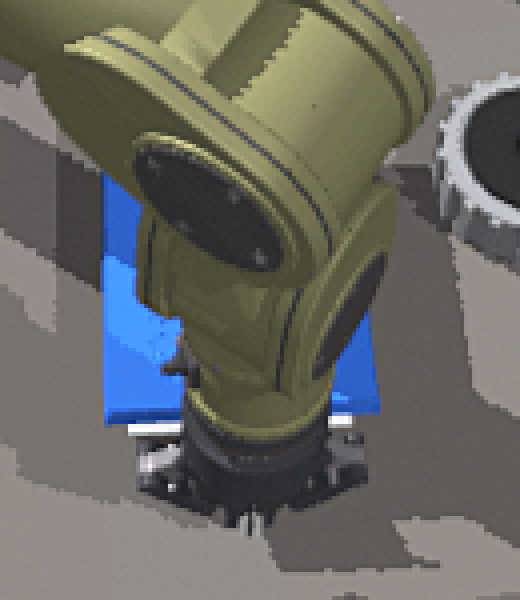

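View pics/w23.png

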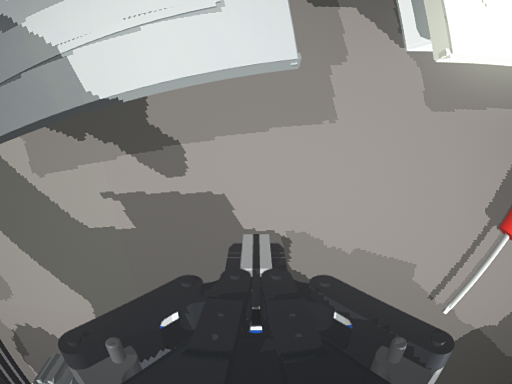

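```bash
python3 -m inch '[0,-0.2,-0.5,0,0,-0.2,-1.1,0,0,-0.2,-1.7,0,0,-0.2,-2.3,0,0,-0.2,-2.8,0,0,-0.2,-3.2,0,0,-0.2,-3.5,0,0,-0.2,-3.5,0]'; python3 -m inch '[0,0,-0.2,0,0,0,-0.4,0,0,0,-0.4,0]'
```

```text
clock: 36.63
tcp_pos: [0.5325, -0.4465, 0.2366]
tcp_rot: [-0.035, -0.696, 0.716, 0.036]
ft_force: [-7.8, -16.3, 16.0]
width: -0.0003
clock: 36.88
tcp_pos: [0.5327, -0.444, 0.238]
tcp_rot: [-0.035, -0.695, 0.717, 0.036]
ft_force: [-11.4, -18.1, 20.8]
width: 0.0001
```

```bash
python3 -m inch '[0,0,1,0,0,0,2,0,0,0,3,0,0,0,4,0,0,0,4.2,0,0,0,4.2,0]'
python3 - <<'E'
from h import *
t=-.097; Y=np.array([-np.sin(t),np.cos(t)]); c=np.array([.5444,-.297])
print(go([*(c-Y*.182),.07],t)); print(tool()[1].round(3))
w=Cam("wrist"); cv2.imwrite("pics/w24.png",w.im)
w=Cam("side"); w.crop("pics/s24.png",210,230,340,380,4)
w=Cam("scene"); w.crop("pics/c24.png",180,120,310,220,6)
E
```

```text
clock: 37.38
tcp_pos: [0.5288, -0.4787, 0.2289]
tcp_rot: [-0.032, -0.704, 0.708, 0.036]
ft_force: [0.2, -0.1, 0.2]
width: -0.0001
(array([ 0.11,  0.39, -0.12]), np.float64(0.0))
[[-0.995 -0.007 -0.096]
 [ 0.097 -0.005 -0.995]
 [ 0.006 -1.     0.005]]
```

View pics/c24.png

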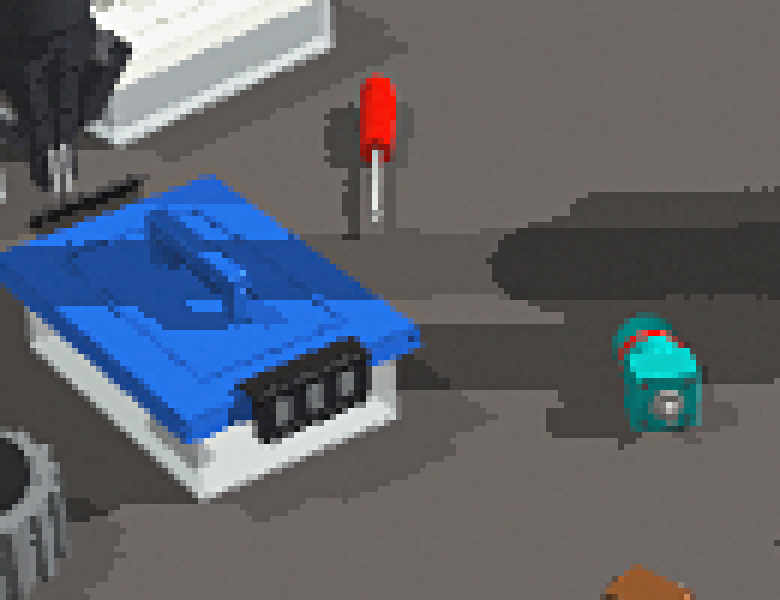

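View pics/s24.png

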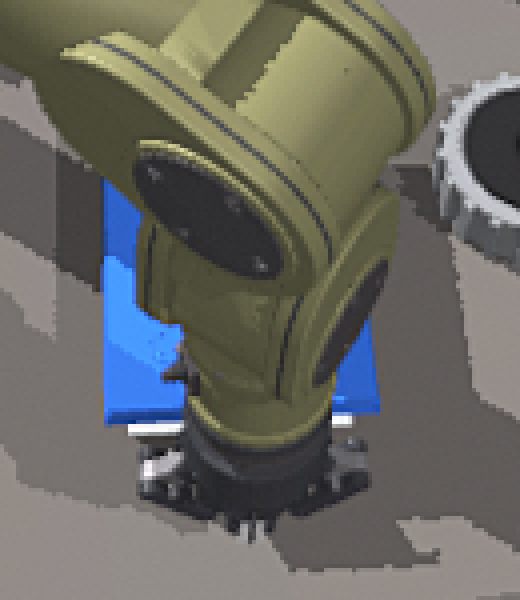

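```bash
python3 -m inch '[0,1,0,0,0,2,0,0,0,2.1,0,0,0,2.1,-0.6,0,0,2.1,-1.1,0,0,2.1,-1.6,0,0,2.1,-1.9,0,0,2.1,-1.9,0]'
python3 - <<'E'
from h import *
t=-.097; Y=np.array([-np.sin(t),np.cos(t)]); c=np.array([.5444,-.297])
print(go([*(c-Y*.138),.07],t))
w=Cam("scene"); w.crop("pics/c25.png",160,120,290,220,6)
E
```

```text
clock: 38.2
tcp_pos: [0.5309, -0.4586, 0.2093]
tcp_rot: [-0.032, -0.704, 0.708, 0.035]
ft_force: [1.0, 0.2, -0.4]
width: 0.0
(array([ 0.15, -1.58, -2.5 ]), np.float64(0.002))
```

View pics/c25.png

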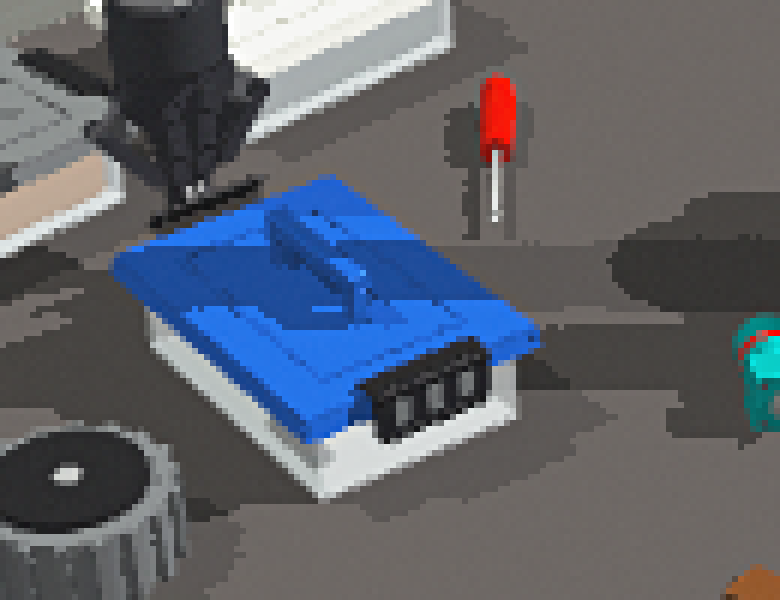

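```bash
python3 -m inch '[0,0,-0.3,0,0,0,-0.6,0,0,-0.2,-0.9,0,0,-0.4,-1.1,0,0,-0.4,-1.1,0]'
python3 - <<'E'
from h import *
w=Cam("scene"); w.crop("pics/c26.png",160,120,290,220,6)
E
```

```text
clock: 38.67
tcp_pos: [0.5318, -0.4492, 0.2139]
tcp_rot: [-0.033, -0.703, 0.709, 0.036]
ft_force: [-2.0, -4.2, 2.9]
width: -0.0002
```

View pics/c26.png

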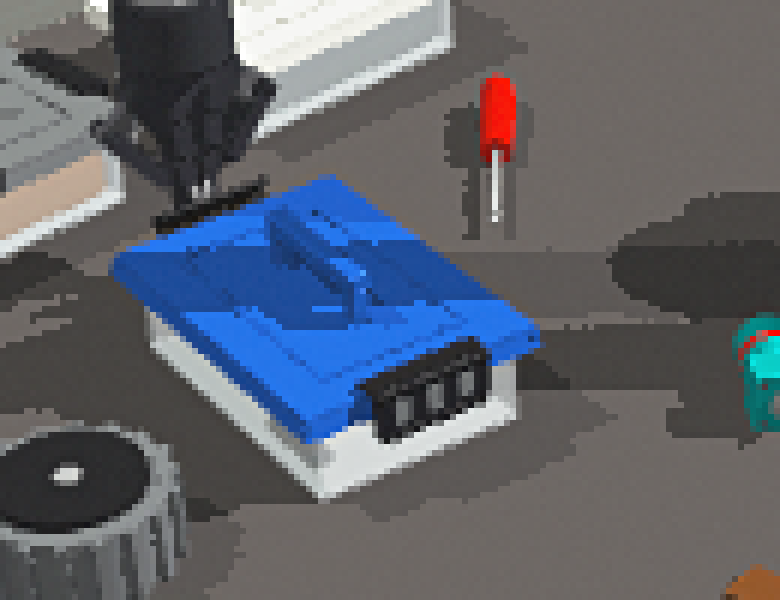

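```bash
python3 -m inch '[0,-0.2,-0.3,0,0,-0.4,-0.6,0,0,-0.6,-0.9,0,0,-0.8,-1.2,0,0,-0.8,-1.2,0]'; python3 -m inch '[0,0,-0.2,0,0,0,-0.4,0,0,0,-0.4,0]'
```

```text
clock: 39.13
tcp_pos: [0.5331, -0.4356, 0.2206]
tcp_rot: [-0.032, -0.705, 0.708, 0.036]
ft_force: [0.3, -1.1, 0.8]
width: -0.0
clock: 39.38
tcp_pos: [0.5333, -0.4333, 0.2206]
tcp_rot: [-0.032, -0.703, 0.71, 0.036]
ft_force: [-0.3, -5.7, 0.4]
width: -0.0001
```

```bash
python3 - <<'E'
from h import *
t=-.097; Y=np.array([-np.sin(t),np.cos(t)]); c=np.array([.5444,-.297])
print(go([*(c-Y*.1356),.07],t))
w=Cam("scene"); w.crop("pics/c27.png",160,120,290,220,6)
E
```

```text
(array([ 0.13, -0.44, -0.26]), np.float64(0.001))
```

View pics/c27.png

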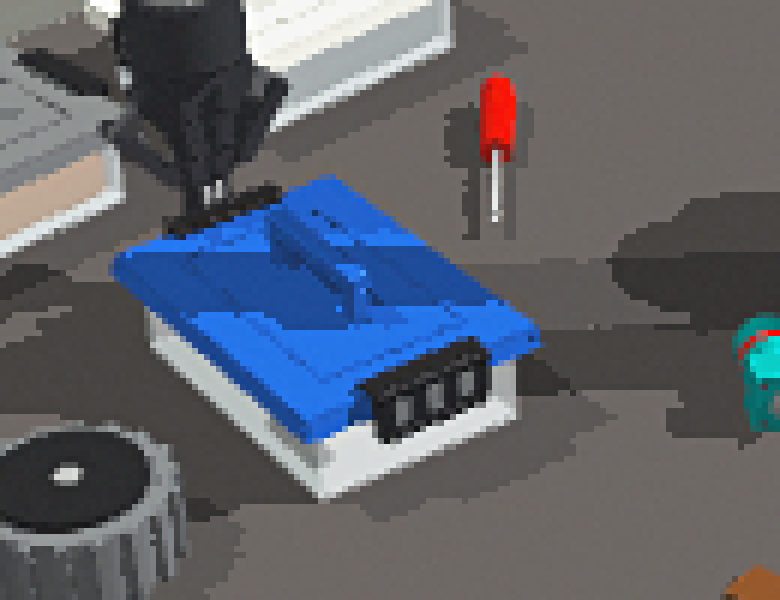

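```bash
python3 -m inch '[0,0,-0.15,0,0,0,-0.3,0,0,0,-0.3,0]'; python3 -m inch '[0,0,-0.1,0,0,0,-0.1,0,0,0,-0.1,0]'
```

```text
clock: 39.68
tcp_pos: [0.5334, -0.4322, 0.2207]
tcp_rot: [-0.032, -0.701, 0.711, 0.037]
ft_force: [-1.9, -12.1, -1.0]
width: 0.0
clock: 39.93
tcp_pos: [0.5334, -0.4319, 0.2207]
tcp_rot: [-0.033, -0.701, 0.712, 0.037]
ft_force: [-2.5, -12.4, -1.6]
width: 0.0004
```

```bash
python3 -m inch '[0,0,1,0,0,0,2.5,0,0,0,4,0,0,-3,4,0,0,-7,4,0,0,-11,4,0,0,-14,2,0,0,-18,-2,0,0,-18,-6,0,0,-18,-10,0,0,-18,-13,0,0,-18,-13,0]'
python3 - <<'E'
from h import *
w=Cam("wrist"); cv2.imwrite("pics/w28.png",cv2.resize(w.im,None,fx=1.5,fy=1.5))
w=Cam("side"); cv2.imwrite("pics/s28.png",cv2.resize(w.im,None,fx=1.5,fy=1.5))
w=Cam("scene"); w.crop("pics/c28.png",160,120,290,220,6)
E
```

```text
clock: 40.93
tcp_pos: [0.5471, -0.2914, 0.3999]
tcp_rot: [0.029, 0.706, -0.706, -0.034]
ft_force: [-0.7, 0.2, 0.5]
width: -0.0002
```

View pics/c28.png

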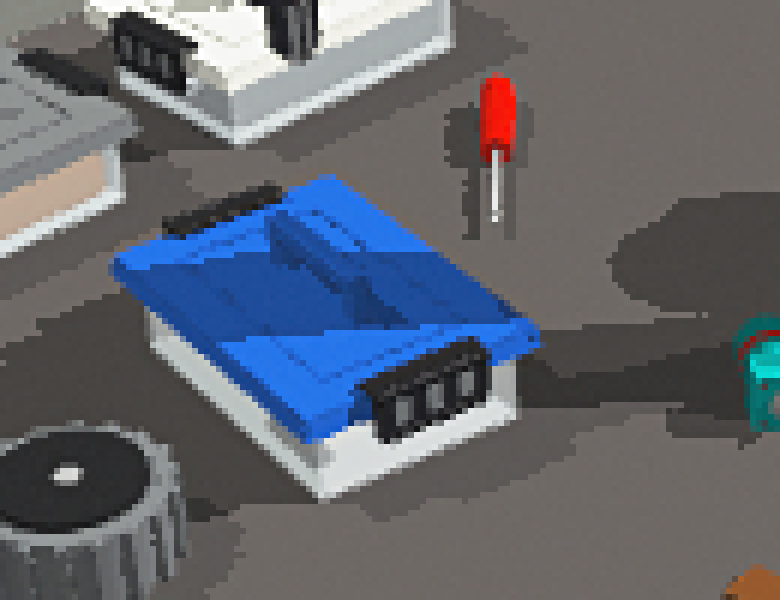

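View pics/w28.png

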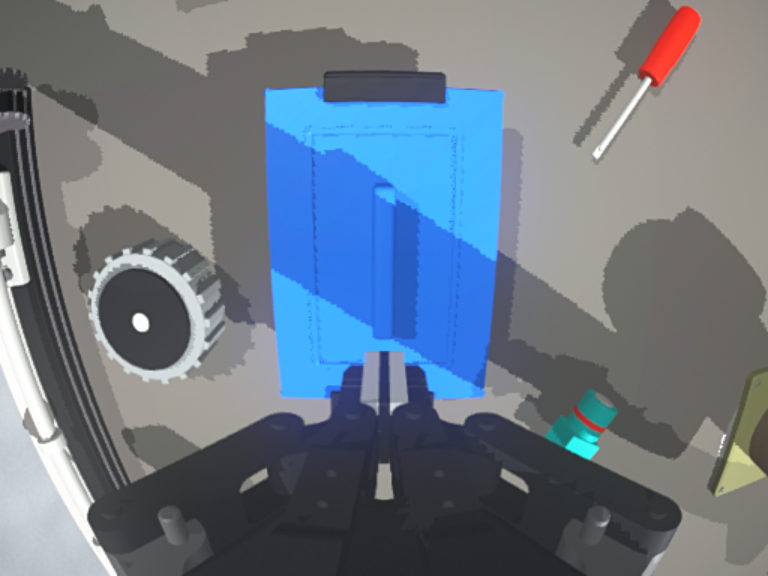

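View pics/s28.png

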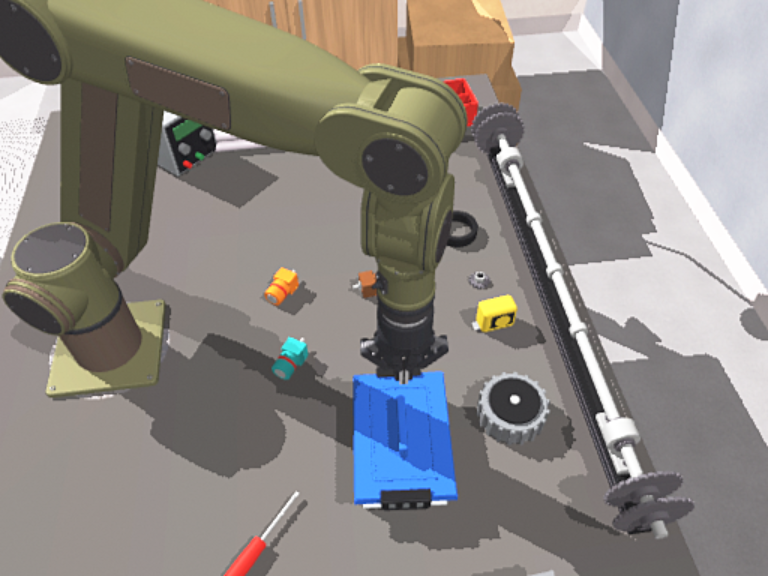

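```bash
python3 - <<'E'
from h import *
w=Cam("wrist")
t=-.097; X=np.array([np.cos(t),np.sin(t)]);Y=np.array([-np.sin(t),np.cos(t)]); c=np.array([.5444,-.2965])
for th in (0,.1,.2,.3):
    y=-(122.5+33.5*np.sin(th)+4.5*np.cos(th))/1e3; z=.04+.0335*np.cos(th)-.0045*np.sin(th)
    y2=-(122.5+33.5*np.sin(th)-15*np.cos(th))/1e3; z2=.04+.0335*np.cos(th)+.015*np.sin(th)
    print(th,(w.px([*(c+Y*y),z])*1.5).round(1),(w.px([*(c+Y*y2),z2])*1.5).round(1))
E
python3 -m inch '[0,0,-4,0,0,0,-8,0,0,0,-12,0,0,0,-14,0,0,0,-14,0,0,0,-14,0]'
python3 - <<'E'
from h import *
w=Cam("wrist"); cv2.imwrite("pics/w29.png",cv2.resize(w.im,None,fx=1.5,fy=1.5))
t=-.097; X=np.array([np.cos(t),np.sin(t)]);Y=np.array([-np.sin(t),np.cos(t)]); c=np.array([.5444,-.2965])
for th in (0,.1,.2,.3):
    y=(122.5+33.5*np.sin(th)+4.5*np.cos(th))/1e3; z=.04+.0335*np.cos(th)-.0045*np.sin(th)
    y2=(122.5+33.5*np.sin(th)-15*np.cos(th))/1e3; z2=.04+.0335*np.cos(th)+.015*np.sin(th)
    print(th,(w.px([*(c+Y*y),z])*1.5).round(1),(w.px([*(c+Y*y2),z2])*1.5).round(1))
E
```

```text
0 [383.9  81.5] [383.8 110.4]
0.1 [383.9  76.8] [383.9 105.1]
0.2 [383.9  72.4] [383.9  99.6]
0.3 [383.9  68.2] [383.9  94.1]
clock: 41.63
tcp_pos: [0.5608, -0.1591, 0.3984]
tcp_rot: [-0.032, -0.704, 0.709, 0.036]
ft_force: [-0.5, -0.2, 0.2]
width: -0.0
0 [384.  253.8] [384.  225.3]
0.1 [384.  258.4] [384.1 230.7]
0.2 [384.  262.7] [384.1 236.2]
0.3 [383.9 266.7] [384.1 241.7]
```

View pics/w29.png

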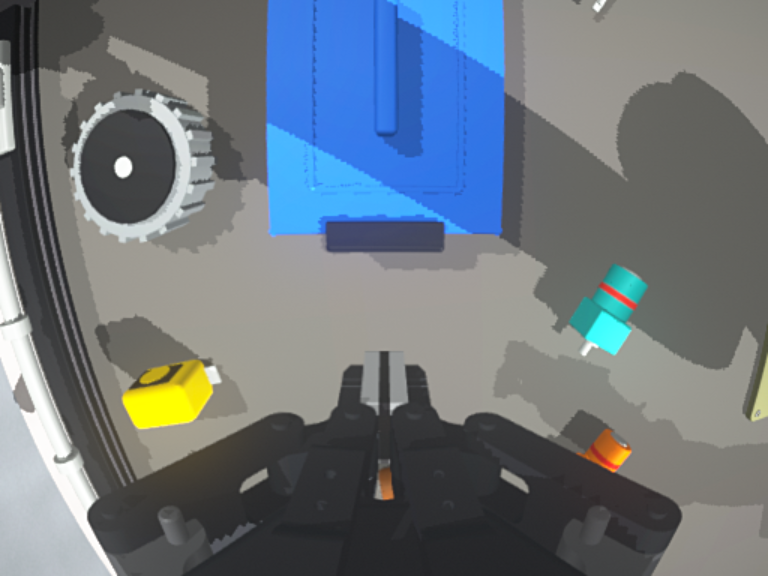

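```bash
python3 - <<'E'
from h import *
s=Cam("side"); k=8; x0,y0=225,305
t=-.097; X=np.array([np.cos(t),np.sin(t)]);Y=np.array([-np.sin(t),np.cos(t)]); c=np.array([.546,-.2965])
s.crop("pics/s30.png",x0,y0,315,350,k)
f=lambda y,z:((s.px([*(c+Y*y),z])-[x0,y0]+.5)*k).round(1)
print("lid edge top",f(-.1185,.068),"lid bottom",f(-.1185,.053),"pin",f(-.1225,.04))
for th in (0,.1,.2,.3):
    y=-(122.5+33.5*np.sin(th)+4.5*np.cos(th))/1e3; z=.04+.0335*np.cos(th)-.0045*np.sin(th)
    y2=-(122.5+33.5*np.sin(th)-15*np.cos(th))/1e3; z2=.04+.0335*np.cos(th)+.015*np.sin(th)
    print(th,f(y,z),f(y2,z2))
E
```

```text
lid edge top [366.9 216.4] lid bottom [366.2 235.9] pin [366.4 265.4]
0 [368.9 237.3] [365.  173.1]
0.1 [369.5 249.1] [365.7 182.5]
0.2 [370.1 261.2] [366.5 192.7]
0.3 [370.7 273.4] [367.2 203.8]
```

View pics/s30.png

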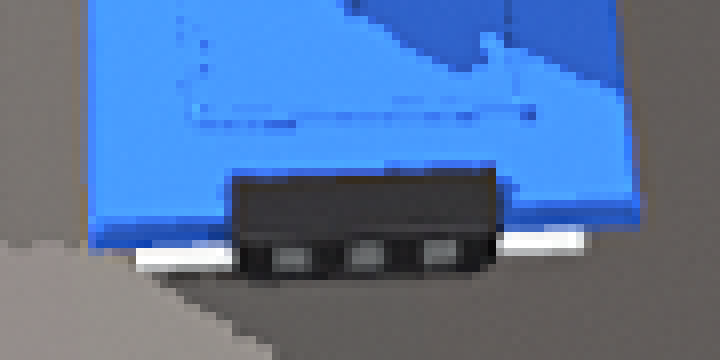

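```bash
python3 - <<'E'
from plant import ctrl
print(ctrl.read_state()["clock"],ctrl.sign_off())
E
```

```text
the job is handed in; nothing more can be done
41.7333 None
```

The job is done and handed in at 41.7 s. The larger sprocket and the red-banded gearmotor are in the tub, the blue lid is on and both clips are up over its edge.

**Setting down:** Both parts and the lid were let down in 1 mm steps until contact. The lid stopped with its origin at 52.7 mm against the 53 mm expected when seated.

**Last checks:**
- **Clip b:** the side camera put the hook's edges within a pixel of the fully closed position.
- **Clip a:** the wrist view agreed with closed, about 2 pixels further in than predicted.
- **Both clips:** each was pushed to a firm stop at about 12 N. The two stops lay the same distance either side of the tub's centre.
- **The rest of the bench:** by eye, the other things looked unmoved in the final pictures, and the arm was clear of everything.

**What went wrong or disagreed:**
- The last joint reached its range limit on the way to the motor and tilted the tool by 3.5°. I worked it back to about 0.4° before grasping.
- When the fingers opened to release the motor, the force reading reached 11 N sideways, probably a finger against the tub's end wall.
- My first push on clip b rode over its edge at about 30 N. I backed off and pushed again from lower down.
- One wrist view alone would have read clip b as about 0.2 rad open. The same view showed other calibration offsets, so I trusted the side camera and the stop position instead.

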